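Cap the jars and shut them in the rack

ROBOT

A 6-joint arm with a two-finger parallel gripper is mounted at the origin on the work surface. World frame = base frame: x ahead of the robot, y to its left, z up, the work surface at z = 0. Lengths are in m, angles in rad, forces in N, time in s.
With the tool pointing down it reaches from about 0.425 to 1.125 m from the base axis. Payload 14.9 kg.
Tool frame: the origin (TCP) lies at the centre of the arm's flange, where the gripper is bolted on; the fingertips stand 191 mm ahead of it and the grasp point (between the pads) lies bot.hold_point_z ahead of it (bot.hold_point_z is the distance from the TCP to the grasp point, in m); z points along the fingers, y is the direction in which the jaws open and shut (so a half turn about z gives the same grasp; the last joint's range is limited). The gripper opens to 91 mm and grips with 3 to 60 N. Pads are 32 mm wide; open, the fingers measure 118 mm over their backs; the gripper's body (76 mm by 178 mm) begins 60 mm behind the grasp point.
Start: joints at [-1.346, 0.379, 1.734, -0, 1.028, -0.033], TCP at [0.178, -0.677, 0.405] pointing down, gripper open.
Joint ranges: [-2.77, 2.77], [-0.74, 2.19], [0, 2.66], [-1.06, 4.2], [0.31, 2.87], [-3.08, 3.08]. Speed limits (rad/s): [1.89, 1.89, 2.39, 3.14, 3.14, 3.14].

INTERFACE

Orientations are given as a unit quaternion [w, x, y, z].
In Python, from rig import bot gives the robot as it stands.
- The arm moves only by the tool move_arm, never from a script. Its argument "motion" is a list of rows, each a list of 5 numbers: the shift along the tool's x, y, z in mm, then the turn about the tool's z in degrees, then the gripper's target within -1 to 1 (shut at 1, half-way at 0, fully open at -1). In form: [[x, y, z, turn, jaw], ...]. A call has 1 to 5 rows; each row is the pose to reach, as a shift and turn from the pose measured when the call began, along the tool's axes at that moment; what a row does not reach only later rows make up. A row lasts 1/12 s, in which the tool goes at most 41.7 mm and 7.16 degrees, less where a joint would pass 70% of its speed; a pose out of reach is approached as far as the arm can. A call with a gripper value outside its range is refused whole. The fingers move at their own pace and stop on an object; "squeeze" is the grip in N (left out, the last holds). Time passes only in rows, so rows that repeat a pose let the fingers close. It gives the time, the measured TCP pose, the force and the opening at its end, in the units of the state.
- bot.observe(): the state, without advancing time (a new reading comes with each control period).
- bot.capture(name): name is "scene" or "top" or "wrist"; returns the picture (480x640x3 uint8, blue, green, red); there is no depth.
- bot.calibration(name): a dict with "fx", "fy", "cx", "cy" (pixels), "dist_coeffs" ([k1, k2, p1, p2, k3] as OpenCV has them; the pictures are not rectified), "eye" and "orientation" of the camera in the world. Camera axes: x right, y up, looking along -z (the intrinsics and any distortion apply to the point x, -y, -z); pixel columns grow to the right and rows downward; lengths in m; the calibration is good to about 2 mm. A picture is of the moment at which its call begins: read the wrist's pose just before it. calibration takes no time and is no camera call; for the wrist camera it gives the pose at the moment of the call.
- bot.hand_in(): hands the job in, once; it reports no verdict.
Trained networks look in the newest picture that a camera, given by its name, has taken for a name from the list of things; names that differ only in an ending like _2 or _b are one class to them, and where a whole thing is asked for, a point or a joint stands for the part that bears it (a point fixed in the world has none). Each returns a list of dicts, best first, with "conf" (0 to 1); they miss things now and then, are a little off and sometimes report something else, mostly with a low value. They report only what shows in the picture. A call takes as long as a camera call.
- bot.masks_of(target, camera): "region" (480x640 bool, what is visible of it) and "extent" ([left, top, width, height] in pixels, round what is visible of it).
- bot.place_of(target, camera): "pixel" ([column, row] in pixels: a listed point, or the origin of a listed thing).
The state is a dict: "clock": time; "joint_pos": joint angles; "joint_vel": joint speeds; "effort": joint torques, N m; "tcp_pos": TCP position; "tcp_rot": TCP orientation; "contact_force": force on the tool from outside, world axes, zero at the start; "ft_torque": the same for the moment, N m; "opening": finger opening in m.
Only numpy, scipy, OpenCV 4.12 (cv2) and the standard library are available. Lean on these libraries where they do the work, as an engineer would, in place of code of your own. Each camera call takes 0.05 s, during which the arm holds its last target.

TASK

Put the flux jars on the repair bench away: first press every jar's popped-up cap down until it snaps home, then slide the jars upright, one behind the other, between the rails of the rack until all of them are fully inside, and finally swing the rack's lid over and press it shut past its catch. There may be three or four jars; leave the other things on the bench where they are.

Things in the scene. Friction and masses are not known exactly. Their poses are not given: they have to be found in the camera images.
- rack: Aluminium jar rack; origin on the bench, mid-lane. x runs along the lane from the open mouth (-83 mm) to the stop wall (+83 mm, 56 mm high). Rails 24 mm high, 6 thick, inner faces at y = +-22 mm; flared wings widen the mouth to 80 mm at x = -112. A catch post 72 mm high stands at x = -79, y = -55 to -46; its sprung catch reaches to y = -33, 62 to 70 mm up.
- rack_mouth (a point): centre of the lane's mouth, on the bench surface (rack x = -83 mm, y = 0)
- lid_hinge (a point): middle of the lid's hinge line at the stop end of the rack (rack x = +91 mm, 58 mm above the bench); the hinge runs along the rack's y
- rack_lid (a joint): angle of the clear blue-framed lid, rad: 0 = shut (level over the lane, underside 58 mm above the bench), pi/2 = upright, 2.2 = leaning back beyond the stop. 56 mm wide, 4 to 6 mm thick, 199 mm from hinge to free edge. Friction holds it at any angle; over the last 0.07 rad a nub on its side must be pressed down past the sprung catch (about 6 N at the tab).
- lid_tab (a point): middle of the upper (outer) face of the orange tab at the lid's free edge, 188 mm from the hinge; the tab is 22 mm long, 40 mm wide, 5 mm thick
- jar_red: loose round white jar with red band and press-on cap (may be absent): 38 mm diameter, shoulder 38 mm high, 87 g; origin at the centre of its underside, z up its axis. 52 mm high with the cap home, 62 mm with it popped up.
- cap_red (a joint): how far the red cap stands up from home on its jar, m: 0 = snapped home, 0.010 = popped up (white neck showing). It slides along the jar's axis and is held at either end by a detent (about 8 N to press it past). The cap is 35 mm across and 14 mm high, its flat top 52 mm + this value above the underside of the jar.
- jar_yellow: loose round white jar with yellow band and press-on cap (may be absent): 38 mm diameter, shoulder 38 mm high, 87 g; origin at the centre of its underside, z up its axis. 52 mm high with the cap home, 62 mm with it popped up.
- cap_yellow (a joint): how far the yellow cap stands up from home on its jar, m: 0 = snapped home, 0.010 = popped up (white neck showing). It slides along the jar's axis and is held at either end by a detent (about 8 N to press it past). The cap is 35 mm across and 14 mm high, its flat top 52 mm + this value above the underside of the jar.
- jar_green: loose round white jar with green band and press-on cap (may be absent): 38 mm diameter, shoulder 38 mm high, 87 g; origin at the centre of its underside, z up its axis. 52 mm high with the cap home, 62 mm with it popped up.
- cap_green (a joint): how far the green cap stands up from home on its jar, m: 0 = snapped home, 0.010 = popped up (white neck showing). It slides along the jar's axis and is held at either end by a detent (about 8 N to press it past). The cap is 35 mm across and 14 mm high, its flat top 52 mm + this value above the underside of the jar.
- jar_black: loose round white jar with black band and press-on cap (may be absent): 38 mm diameter, shoulder 38 mm high, 87 g; origin at the centre of its underside, z up its axis. 52 mm high with the cap home, 62 mm with it popped up.
- cap_black (a joint): how far the black cap stands up from home on its jar, m: 0 = snapped home, 0.010 = popped up (white neck showing). It slides along the jar's axis and is held at either end by a detent (about 8 N to press it past). The cap is 35 mm across and 14 mm high, its flat top 52 mm + this value above the underside of the jar.
- jar_orange: loose round white jar with orange band and press-on cap (may be absent): 38 mm diameter, shoulder 38 mm high, 87 g; origin at the centre of its underside, z up its axis. 52 mm high with the cap home, 62 mm with it popped up.
- cap_orange (a joint): how far the orange cap stands up from home on its jar, m: 0 = snapped home, 0.010 = popped up (white neck showing). It slides along the jar's axis and is held at either end by a detent (about 8 N to press it past). The cap is 35 mm across and 14 mm high, its flat top 52 mm + this value above the underside of the jar.
- phone: bystander, to be left alone: black phone lying flat, 72 x 148 x 9 mm; origin at the centre of its underside
- battery: bystander, to be left alone: small grey battery pack, 36 x 58 x 6 mm; origin at the centre of its underside
- driver: bystander, to be left alone: screwdriver lying on the bench, 150 mm long; origin at the centre of its underside
- solder: bystander, to be left alone: reel of solder standing flat, 52 mm diameter, 30 mm high; origin at the centre of its underside
- brush: bystander, to be left alone: brush lying on the bench, 160 mm long; origin at the centre of its underside
- tin: bystander, to be left alone: flat round steel tin, 64 mm diameter, 22 mm high; origin at the centre of its underside

How it is judged:
On the way, in this order (a step that is already met when the one before it is completed fails the run):
1. every jar present has its cap snapped home (value of joint each of cap_red, cap_yellow, cap_green, cap_black, cap_orange below 0.002 m), for 0.2 s.
2. all jars stand upright inside the lane, caps home (all of step 1 and x of jar_red in the frame of rack between -0.067 and 0.069 m and y of jar_red in the frame of rack between -0.008 and 0.008 m and angle between each of jar_red, jar_yellow, jar_green, jar_black, jar_orange's own z axis and vertical below 0.1 rad and height (world z) of each of jar_red, jar_yellow, jar_green, jar_black, jar_orange below 0.006 m and x of jar_yellow in the frame of rack between -0.067 and 0.069 m and y of jar_yellow in the frame of rack between -0.008 and 0.008 m and x of jar_green in the frame of rack between -0.067 and 0.069 m and y of jar_green in the frame of rack between -0.008 and 0.008 m and x of jar_black in the frame of rack between -0.067 and 0.069 m and y of jar_black in the frame of rack between -0.008 and 0.008 m and x of jar_orange in the frame of rack between -0.067 and 0.069 m and y of jar_orange in the frame of rack between -0.008 and 0.008 m), for 0.3 s.
3. the lid is shut past its catch (value of joint rack_lid below 0.02 rad), for 0.3 s.
At the end, for the whole second after the job is handed in: Each jar: cap home (under 2 mm), upright within 0.1 rad, at rest on the bench in the lane, centre within 8 mm of its centre line and not more than 67 mm to the mouth side of the rack's middle (so wholly inside); lid shut (under 0.02 rad) (all of step 2 and value of joint rack_lid below 0.02 rad and linear speed of each of jar_red, jar_yellow, jar_green, jar_black, jar_orange below 0.02 m/s); the robot touches nothing.
It fails at once if one of the other things on the bench is shifted by more than 40 mm (distance of any of phone, battery, driver, solder, brush, tin from where it was at the start of the episode above 0.04 m).
Of jar_red, jar_yellow, jar_green, jar_black, jar_orange only 3 to 4 are there at a start; the rules pass over those that are not, and their reading is None.
At some moment in a run one of jar_red, jar_yellow, jar_green, jar_black, jar_orange may be knocked a few centimetres aside while the robot is not near it.
Once in a run the grip may slacken for a moment while it holds something.
It also fails if it takes over 200 s, if anything falls off the work surface, if the arm or the gripper's body presses on something with over 40 N, if the wrist force passes 120 N, or if a joint passes its speed limit or range.

## Working session

There is one attempt and no reset: what is moved stays moved. The work goes in short steps, Python scripts to look and compute and a tool call to move; the robot and the scene stay as the last step left them, time stands still between calls to the robot, and variables do not carry over. Pictures are saved under pics/ and viewed, and the job is handed in when it is done.

Besides the shell and the picture viewer there is one more tool, called by a JSON object that holds its "api" and its "payload", one argument or row to a line. move_arm: Moves the arm, as the interface text tells. Its arguments: {"type":"object","properties":{"motion":{"type":"array","items":{"type":"array","items":{"type":"number"}}},"squeeze":{"type":"number"}},"required":["motion"]}

```bash
ls -la; mkdir -p pics
python3 - <<'E'
from rig import bot
import cv2
print(bot.hold_point_z, bot.observe())
for n in ("scene","top","wrist"):
    im=bot.capture(n); cv2.imwrite(f"pics/{n}0.png",im); print(n,bot.calibration(n))
E
```

```text
total 12
drwxr-xr-x  3 agent agent 4096 Dec  6 13:27 .
drwxr-xr-x 23 root  root  4096 Dec  6 13:27 ..
drwxr-xr-x  2 agent agent 4096 Dec  6 13:27 pics
0.172 {'clock': 0.0, 'joint_pos': array([-1.34631436e+00,  3.79412392e-01,  1.73479159e+00,  2.88791813e-05,
        1.02849414e+00, -3.32581822e-02]), 'joint_vel': array([ 0.00089898,  0.00185949, -0.00017583,  0.00088261, -0.00176512,
       -0.00112019]), 'effort': array([ 4.75688776e-04, -7.63730550e+01, -4.34370661e+01,  6.51113852e-02,
        4.25088988e-02, -7.79662287e-05]), 'tcp_pos': array([ 0.17840896, -0.67668355,  0.40408011]), 'tcp_rot': array([-5.51388829e-04,  9.91708545e-01,  1.28506250e-01, -4.04601191e-05]), 'contact_force': array([-0.21158281,  0.79572884,  0.10116143]), 'ft_torque': array([ 0.00171038, -0.00452094, -0.02236495]), 'opening': 0.09129200849000475}
scene {'fx': 470.33196194509145, 'fy': 470.33196194509145, 'cx': 312.0096446191906, 'cy': 243.84336148024443, 'dist_coeffs': array([-0.0988726,  0.       ,  0.       ,  0.       ,  0.       ]), 'eye': array([0.88846802, 0.49291757, 0.62265557]), 'orientation': array([0.24123049, 0.0964314 , 0.39923098, 0.8792744 ])}
top {'fx': 452.8818762811647, 'fy': 452.8818762811647, 'cx': 329.8531508367054, 'cy': 243.03484325021037, 'dist_coeffs': array([-0.09099881,  0.        ,  0.        ,  0.        ,  0.        ]), 'eye': array([ 0.51348604, -0.08880351,  0.84190136]), 'orientation': array([-0.6974714 , -0.02647122,  0.03385643,  0.71532277])}
wrist {'fx': 389.70691901314746, 'fy': 389.70691901314746, 'cx': 323.23413533382484, 'cy': 239.11882812118898, 'dist_coeffs': array([-0.08179331,  0.        ,  0.        ,  0.        ,  0.        ]), 'eye': array([ 0.25827707, -0.65498063,  0.38293193]), 'orientation': array([ 0.7838527 , -0.11578523,  0.09015535, -0.60335789])}
```

View pics/scene0.png

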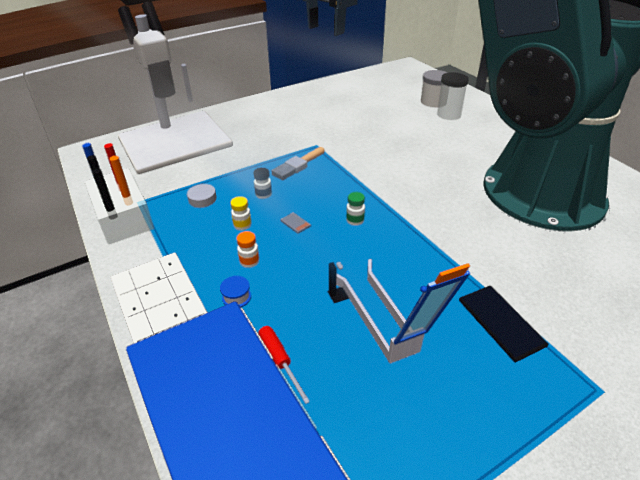

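View pics/top0.png

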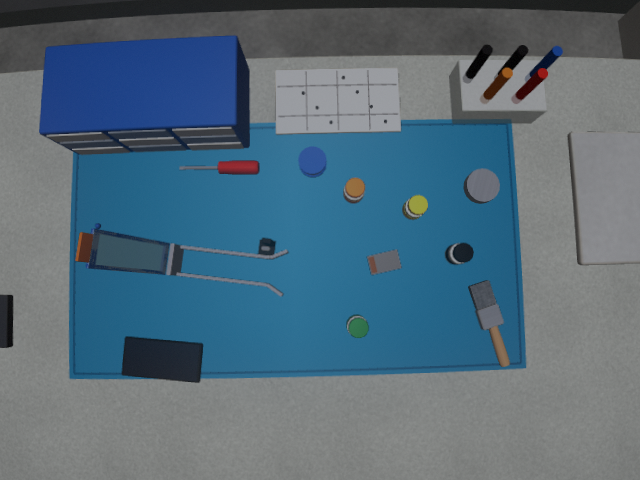

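View pics/wrist0.png

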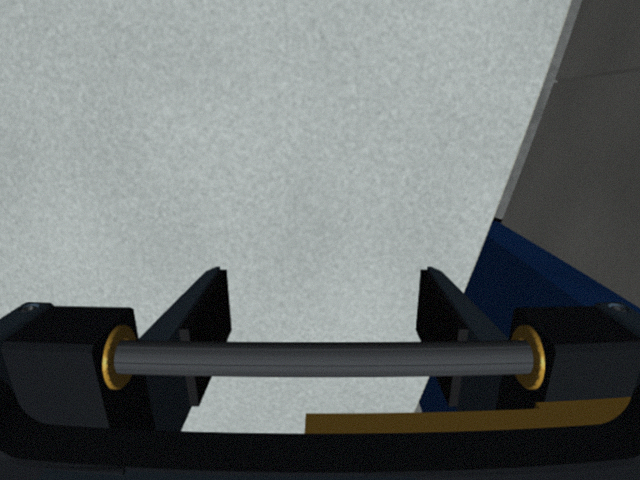

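```bash
cat > h.py <<'E'
from rig import bot
import numpy as np, cv2
from scipy.spatial.transform import Rotation as R
def ray(cal,px):
    K=np.array([[cal['fx'],0,cal['cx']],[0,cal['fy'],cal['cy']],[0,0,1]])
    u=cv2.undistortPoints(np.array([[px]],float),K,cal['dist_coeffs'])[0,0]
    q=cal['orientation']; r=R.from_quat([q[1],q[2],q[3],q[0]])
    return np.array(cal['eye']),r.apply([u[0],-u[1],-1.0])
def onz(cal,px,z):
    e,d=ray(cal,px); return e+d*(z-e[2])/d[2]
def proj(cal,P):
    q=cal['orientation']; r=R.from_quat([q[1],q[2],q[3],q[0]])
    p=r.inv().apply(np.array(P)-cal['eye']); p=p*[1,-1,-1]
    K=np.array([[cal['fx'],0,cal['cx']],[0,cal['fy'],cal['cy']],[0,0,1]])
    return cv2.projectPoints(p.reshape(1,3),np.zeros(3),np.zeros(3),K,cal['dist_coeffs'])[0].ravel()
def tri(c1,p1,c2,p2):
    e1,d1=ray(c1,p1);e2,d2=ray(c2,p2)
    A=np.c_[d1,-d2]; s=np.linalg.lstsq(A,e2-e1,rcond=None)[0]
    a=e1+d1*s[0];b=e2+d2*s[1]
    return (a+b)/2,np.linalg.norm(a-b)
def rackT(mouth,yaw): # world->rack xy
    pass
E
python3 - <<'E'
from h import *
np.set_printoptions(precision=4,suppress=True)
cs={n:bot.calibration(n) for n in("scene","top")}
res={}
for n in ("scene","top"):
    bot.capture(n)
    for t in ["jar_red","jar_orange","jar_yellow","jar_black","jar_green","rack","rack_mouth","lid_hinge","lid_tab","phone","battery","driver","solder","brush","tin"]:
        o=bot.place_of(t,n)[:1]
        for d in o:
            z={'lid_hinge':.058}.get(t,0)
            print(n,t,round(d['conf'],2),np.round(d['pixel'],1),onz(cs[n],d['pixel'],z))
            res.setdefault(t,{})[n]=d['pixel']
for t,v in res.items():
    if len(v)==2: print(t,*tri(cs['scene'],v['scene'],cs['top'],v['top']))
print(bot.observe()['clock'])
E
```

```text
scene jar_red 0.63 [377.2 312.3] [0.5416 0.0887 0.    ]
scene jar_orange 0.62 [252.4 261.7] [ 0.6721 -0.1383  0.    ]
scene jar_yellow 0.76 [242.4 225.1] [ 0.6433 -0.2516  0.    ]
scene jar_black 0.68 [263.9 195.9] [ 0.5589 -0.3226  0.    ]
scene jar_green 0.69 [354.6 219.7] [ 0.4326 -0.1425  0.    ]
scene rack 0.82 [377.7 312.3] [0.5409 0.0892 0.    ]
scene rack_mouth 0.71 [355.9 278.6] [0.5276 0.0028 0.    ]
scene lid_hinge 0.81 [408.3 334.1] [0.5593 0.185  0.058 ]
scene lid_tab 0.86 [452.  274.2] [0.3688 0.0871 0.    ]
scene phone 0.94 [500.2 321.9] [0.3768 0.2158 0.    ]
scene battery 0.72 [293.9 225.9] [ 0.552  -0.1919  0.    ]
scene driver 0.61 [282.1 370. ] [0.7349 0.1071 0.    ]
scene solder 0.73 [236.3 301. ] [ 0.7391 -0.0612  0.    ]
scene brush 0.68 [300.9 165.4] [ 0.4248 -0.3907  0.    ]
scene tin 0.88 [202.9 199.6] [ 0.6834 -0.3842  0.    ]
top jar_orange 0.95 [353.6 193. ] [ 0.679  -0.1458  0.    ]
top jar_yellow 0.63 [163.7 359.3] [0.3768 0.215  0.    ]
top jar_black 0.77 [455.6 253.3] [ 0.5601 -0.3345  0.    ]
top jar_green 0.56 [356.1 323.4] [ 0.4354 -0.1431  0.    ]
[... 508 characters left out ...]
.6752 -0.1435 -0.0018] 0.009526854197558518
jar_yellow [0.5862 0.0755 0.2879] 0.3249045915704625
jar_black [ 0.5576 -0.3347 -0.0073] 0.006857380674331363
jar_green [ 0.4344 -0.1423  0.0009] 0.0026397212903273453
rack [ 0.4818 -0.2329 -0.2132] 0.3639801203638804
rack_mouth [0.5325 0.0112 0.01  ] 0.0022587742412369227
lid_hinge [0.5592 0.1821 0.0546] 0.004398186052929839
lid_tab [0.5658 0.2409 0.236 ] 4.793052438842224e-06
phone [ 0.3787  0.2142 -0.0009] 0.005185794511764797
battery [ 0.5478 -0.1968 -0.0054] 0.0032629339791245353
driver [ 0.734   0.1072 -0.0008] 0.0018405914419880503
solder [ 0.7388 -0.0733 -0.0113] 0.006215161887296939
brush [ 0.4253 -0.3948 -0.0018] 0.004624819856343623
1.75
```

```bash
cat > caps.py <<'E'
from h import *
HS={'orange':((5,150,110),(16,255,255)),'yellow':((23,150,110),(34,255,255)),'green':((50,120,40),(85,255,255))}
def capblobs(n,im,cal,guess):
    """guess: dict colour->(x,y); returns colour->pixel centroid of cap-coloured blob near the guess at z=.05"""
    hsv=cv2.cvtColor(im,cv2.COLOR_BGR2HSV); out={}
    for c,g in guess.items():
        p=proj(cal,[g[0],g[1],.052])
        if c=='black': m=(hsv[...,2]<75).astype(np.uint8)
        else: m=cv2.inRange(hsv,*[np.array(v) for v in HS[c]])
        k,l,s,ce=cv2.connectedComponentsWithStats((m>0).astype(np.uint8))
        best=[(s[i,4],i) for i in range(1,k) if np.hypot(*(ce[i]-p))<30 and s[i,4]>15]
        out[c]=[(a,np.round(ce[i],1),list(s[i,:4])) for a,i in sorted(best,reverse=True)[:3]]
    return out
E
python3 - <<'E'
from caps import *
g={'orange':(.675,-.143),'yellow':(.643,-.2516),'black':(.559,-.328),'green':(.434,-.142)}
for n in("scene","top"):
    im=cv2.imread(f"pics/{n}0.png"); cal=bot.calibration(n)
    for c,v in capblobs(n,im,cal,g).items(): print(n,c,v)
    if n=="scene": a=im[130:280,180:400]; cv2.imwrite("pics/s_z.png",cv2.resize(a,None,fx=3.6,fy=3.6,interpolation=cv2.INTER_CUBIC))
    else: 
        a=im[150:350,330:490]; cv2.imwrite("pics/t_z.png",cv2.resize(a,None,fx=3,fy=3,interpolation=cv2.INTER_CUBIC))
        a=im[220:310,70:300]; cv2.imwrite("pics/t_r.png",cv2.resize(a,None,fx=3.4,fy=3.4,interpolation=cv2.INTER_CUBIC))
E
```

```text
scene orange [(np.int32(238), array([245.8, 239.4]), [np.int32(237), np.int32(232), np.int32(18), np.int32(16)]), (np.int32(126), array([248.6, 259.8]), [np.int32(239), np.int32(253), np.int32(19), np.int32(12)])]
scene yellow [(np.int32(187), array([238.7, 203.4]), [np.int32(231), np.int32(197), np.int32(16), np.int32(14)]), (np.int32(94), array([241.5, 222.9]), [np.int32(233), np.int32(218), np.int32(17), np.int32(10)])]
scene black []
scene green [(np.int32(188), array([355.8, 198.4]), [np.int32(348), np.int32(192), np.int32(17), np.int32(14)]), (np.int32(93), array([354.8, 218. ]), [np.int32(347), np.int32(214), np.int32(17), np.int32(8)])]
top orange [(np.int32(56), array([360. , 185.3]), [np.int32(355), np.int32(179), np.int32(9), np.int32(16)])]
top yellow [(np.int32(164), array([420.1, 204.1]), [np.int32(414), np.int32(196), np.int32(13), np.int32(18)])]
top black [(np.int32(312), array([462.8, 252.3]), [np.int32(453), np.int32(243), np.int32(21), np.int32(19)]), (np.int32(74), array([448.5, 255.2]), [np.int32(445), np.int32(245), np.int32(11), np.int32(19)])]
top green [(np.int32(297), array([358.2, 327.6]), [np.int32(349), np.int32(318), np.int32(19), np.int32(20)])]
```

View pics/s_z.png

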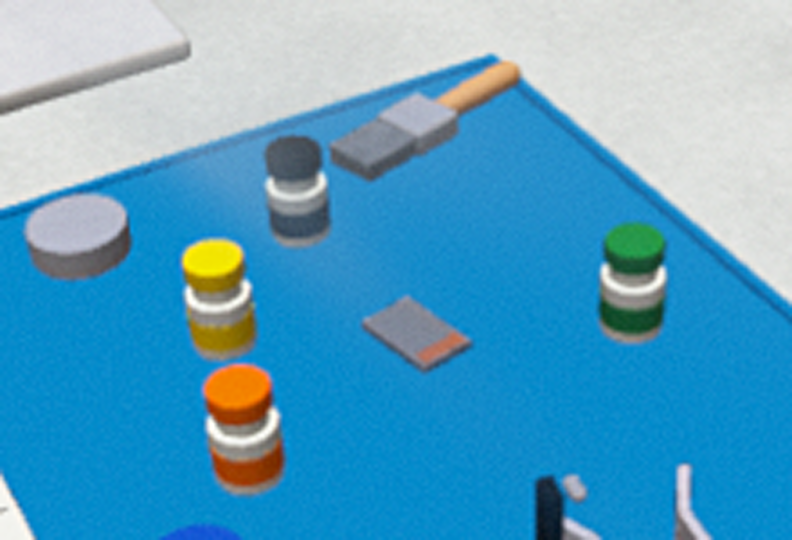

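View pics/t_z.png

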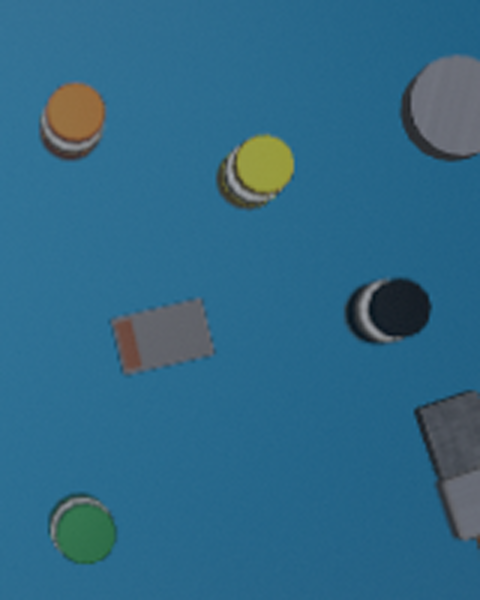

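View pics/t_r.png

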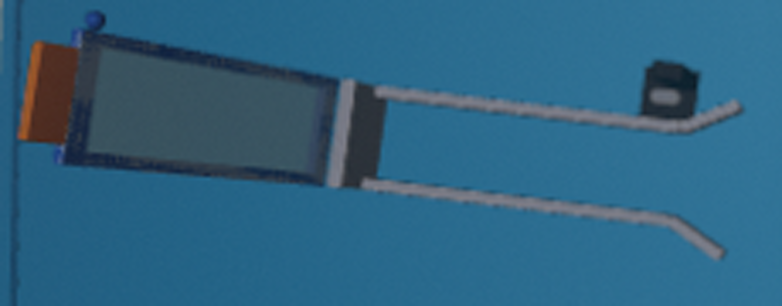

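Run:
```python
from caps import *
np.set_printoptions(precision=4,suppress=True)
cal=bot.calibration("top")
for c,p in {'orange':(355.3,187),'yellow':(418.3,204.7),'black':(463.3,252.3),'green':(358,327.3)}.items():
    P=onz(cal,p,.062); print(c,P,np.hypot(P[0],P[1]))
cs=bot.calibration("scene")
# cap tops in scene: zoom 3.6 offset 180,130
for c,p in {'orange':(238,385),'yellow':(214,258),'black':(293,155),'green':(634,240)}.items():
    P=onz(cs,np.array(p)/3.6+[180,130],.062); print(c,P)
# rack features, zoom3.4 offset 70,220 : rail top ends z=.024
for c,p in {'railA_mouth':(685,125),'railB_mouth':(672,219),'railA_stop':(380,93),'railB_stop':(365,184),'wingA':(740,106),'wingB':(722,257)}.items():
    print(c,onz(cal,np.array(p)/3.4+[70,220],.024))
```

```text
orange [ 0.6774 -0.1449  0.062 ] 0.6927519235209461
yellow [ 0.6436 -0.2544  0.062 ] 0.6920874518344139
black [ 0.5581 -0.3301  0.062 ] 0.6484170118752517
green [ 0.4345 -0.1422  0.062 ] 0.4571491896352832
orange [ 0.6759 -0.1419  0.062 ]
yellow [ 0.6426 -0.2499  0.062 ]
black [ 0.5593 -0.3218  0.062 ]
green [ 0.4336 -0.1397  0.062 ]
railA_mouth [0.5611 0.008  0.024 ]
railB_mouth [0.5114 0.0157 0.024 ]
railA_stop [0.5822 0.1719 0.024 ]
railB_stop [0.5336 0.1801 0.024 ]
wingA [ 0.5705 -0.0215  0.024 ]
wingB [ 0.4907 -0.0105  0.024 ]
```

```bash
cat >> h.py <<'E'
def tool():
    o=bot.observe(); q=o['tcp_rot']; r=R.from_quat([q[1],q[2],q[3],q[0]]); return o,r
def yawdeg(r): x=r.apply([1,0,0]); return np.degrees(np.arctan2(x[1],x[0]))
def plan(*targets):
    o,r=tool()
    print("clock",round(o['clock'],2),"tcp",np.round(o['tcp_pos'],4),"yaw",round(yawdeg(r),2),"open",round(o['opening'],4),"F",np.round(o['contact_force'],1),"j",np.round(o['joint_pos'],2), "tilt",np.round(r.apply([0,0,1]),4))
    for t in targets:
        d=r.inv().apply(np.array(t[:3])-o['tcp_pos'])*1000
        s=f"to {t}: d={np.round(d,1)} rows>={np.linalg.norm(d)/41.7:.1f}"
        if len(t)>3: s+=f" turn(tool)={-(((t[3]-yawdeg(r))+180)%360-180):.1f}"
        print(s)
E
python3 -c "
from h import *
plan((.558,-.329,.30,220))"
```

```text
clock 1.75 tcp [ 0.1785 -0.6769  0.4047] yaw 14.77 open 0.0913 F [ 0.2 -0.3 -0.4] j [-1.35  0.38  1.73 -0.    1.03 -0.03] tilt [-0.e+00  1.e-04 -1.e+00]
to (0.558, -0.329, 0.3, 220): d=[ 455.7 -239.6  104.7] rows>=12.6 turn(tool)=154.8
```

{"api": "move_arm", "payload": {
  "motion": [
    [35, -18, 8, -7, 1],
    [70, -36, 16, -14, 1],
    [105, -54, 24, -21, 1],
    [140, -73, 32, -28, 1],
    [175, -92, 40, -35, 1]
  ],
  "squeeze": 20
}}

```text
clock: 2.17
tcp_pos: [0.3252, -0.5419, 0.3645]
tcp_rot: [0.0, 0.906, 0.423, 0.0]
contact_force: [0.4, 0.2, 0.1]
opening: 0.0606
```

```bash
python3 -c "
from h import *
plan((.558,-.329,.27,220))"
```

```text
clock 2.17 tcp [ 0.3252 -0.5419  0.3645] yaw 50.09 open 0.0606 F [0.4 0.2 0.1] j [-1.07  0.32  1.9   0.    0.92 -0.37] tilt [ 1.e-04 -2.e-04 -1.e+00]
to (0.558, -0.329, 0.27, 220): d=[312.7  42.   94.5] rows>=7.9 turn(tool)=-169.9
```

{"api": "move_arm", "payload": {
  "motion": [
    [36, 5, 10, -7, 1],
    [73, 10, 20, -14, 1],
    [110, 15, 30, -21, 1],
    [147, 20, 40, -28, 1],
    [184, 25, 50, -35, 1]
  ]
}}

```text
clock: 2.58
tcp_pos: [0.4636, -0.4154, 0.3142]
tcp_rot: [0.0, 0.735, 0.678, -0.0]
contact_force: [0.4, -1.0, 0.1]
opening: 0.0271
```

```bash
python3 -c "
from h import *
plan((.558,-.329,.27,220))"
```

```text
clock 2.58 tcp [ 0.4636 -0.4154  0.3142] yaw 85.44 open 0.0271 F [ 0.4 -1.   0.1] j [-0.77  0.38  1.93 -0.    0.83 -0.69] tilt [ 4.e-04 -5.e-04 -1.e+00]
to (0.558, -0.329, 0.27, 220): d=[93.7 87.2 44.2] rows>=3.2 turn(tool)=-134.6
```

{"api": "move_arm", "payload": {
  "motion": [
    [30, 28, 10, -7, 1],
    [60, 57, 20, -14, 1],
    [94, 88, 34, -21, 1],
    [94, 88, 44, -28, 1],
    [94, 88, 44, -35, 1]
  ]
}}

```text
clock: 3.0
tcp_pos: [0.5603, -0.3262, 0.268]
tcp_rot: [-0.001, 0.493, 0.87, 0.0]
contact_force: [-0.2, -0.0, -0.2]
opening: 0.0005
```

Run:
```python
from h import *
plan((.558,-.328,.255,220))
im=bot.capture("wrist"); cv2.imwrite("pics/w1.png",im)
c=bot.calibration("wrist"); print(proj(c,[.558,-.329,.062]),proj(c,[.558,-.3225,.062]))
```

```text
clock 3.0 tcp [ 0.5603 -0.3262  0.268 ] yaw 120.96 open 0.0005 F [-0.2 -0.  -0.2] j [-0.56  0.48  1.89 -0.    0.78 -1.1 ] tilt [-1.3e-03  8.0e-04 -1.0e+00]
to (0.558, -0.328, 0.255, 220): d=[-0.4 -2.9 13. ] rows>=0.3 turn(tool)=-99.0
[318.27819717 290.59461905] [324.83305204 280.73241928]
```

View pics/w1.png

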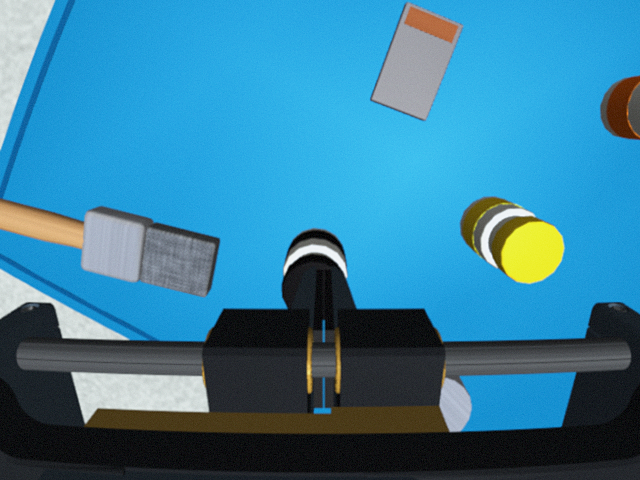

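{"api": "move_arm", "payload": {
  "motion": [
    [0, -3, 10, -7, 1],
    [0, -3, 15, -7, 1],
    [0, -3, 19, -7, 1],
    [0, -3, 23, -7, 1],
    [0, -3, 25, -7, 1]
  ]
}}

```text
clock: 3.47
tcp_pos: [0.5568, -0.329, 0.2436]
tcp_rot: [-0.001, 0.436, 0.9, -0.0]
contact_force: [0.2, 0.2, 0.3]
opening: 0.0004
```

Run:
```python
from h import *
plan((.558,-.328,.242,220))
```

```text
clock 3.47 tcp [ 0.5568 -0.329   0.2436] yaw 128.25 open 0.0004 F [0.2 0.2 0.3] j [-0.57  0.52  1.89 -0.    0.74 -1.24] tilt [-1.2e-03  5.0e-04 -1.0e+00]
to (0.558, -0.328, 0.242, 220): d=[0.1 1.5 1.6] rows>=0.1 turn(tool)=-91.8
```

{"api": "move_arm", "payload": {
  "motion": [
    [0, 0, 2, 0, 1],
    [0, 0, 3, 0, 1],
    [0, 0, 4, 0, 1]
  ]
}}

```text
clock: 3.72
tcp_pos: [0.5576, -0.3295, 0.2427]
tcp_rot: [-0.0, 0.438, 0.899, 0.0]
contact_force: [-16.2, 12.2, 56.9]
opening: 0.0005
```

{"api": "move_arm", "payload": {
  "motion": [
    [0, 0, -10, 0, 1],
    [0, 0, -30, -7, 1],
    [0, 0, -40, -14, 1]
  ]
}}

```text
clock: 3.97
tcp_pos: [0.5579, -0.3299, 0.2846]
tcp_rot: [0.0, 0.323, 0.946, -0.0]
contact_force: [0.8, 0.1, 0.7]
opening: 0.0003
```

Run:
```python
from h import *
plan((.643,-.2525,.27,215))
im=bot.capture("wrist"); cv2.imwrite("pics/w2.png",im)
im=bot.capture("scene"); cv2.imwrite("pics/s2.png",cv2.resize(im[130:280,180:400],None,fx=3.6,fy=3.6))
```

```text
clock 3.97 tcp [ 0.5579 -0.3299  0.2846] yaw 142.27 open 0.0003 F [0.8 0.1 0.7] j [-0.57  0.46  1.88 -0.    0.8  -1.48] tilt [ 6.e-04 -5.e-04 -1.e+00]
to (0.643, -0.2525, 0.27, 215): d=[-19.9 113.3  14.6] rows>=2.8 turn(tool)=-72.7
```

View pics/w2.png

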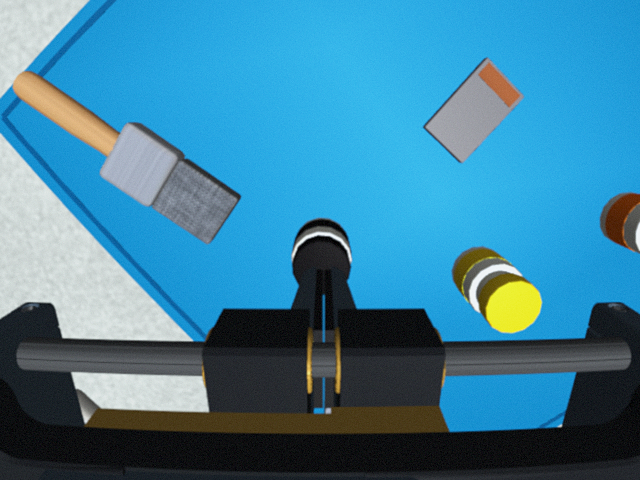

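View pics/s2.png

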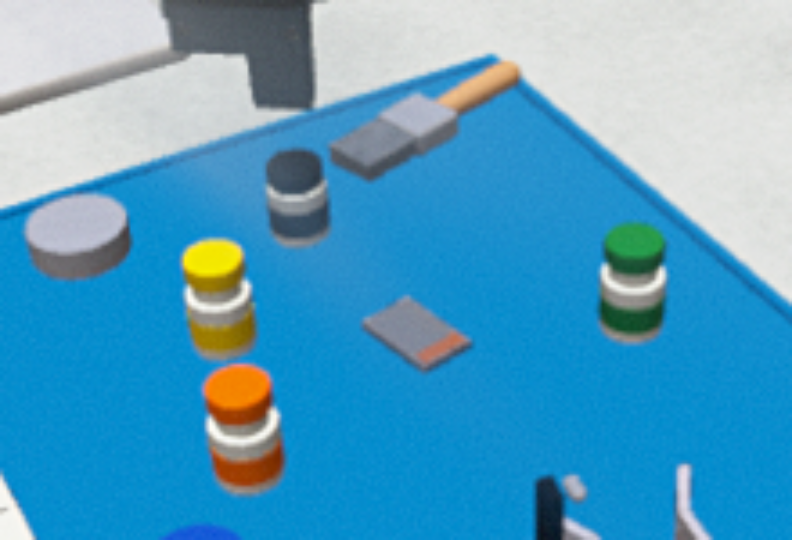

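Run:
```python
from h import *
c=bot.calibration("wrist"); print(onz(c,(513,305),.062))
```

```text
[ 0.6412613  -0.25338217  0.062     ]
```

{"api": "move_arm", "payload": {
  "motion": [
    [-7, 38, 5, -7, 1],
    [-14, 76, 10, -14, 1],
    [-20, 113, 13, -21, 1],
    [-20, 113, 16, -28, 1],
    [-20, 113, 20, -35, 1]
  ]
}}

```text
clock: 4.48
tcp_pos: [0.6443, -0.2515, 0.2635]
tcp_rot: [0.001, 0.024, 1.0, -0.001]
contact_force: [0.1, -0.1, 0.2]
opening: 0.0004
```

Run:
```python
from h import *
plan((.643,-.2525,.2435))
```

```text
clock 4.48 tcp [ 0.6443 -0.2515  0.2635] yaw 177.26 open 0.0004 F [ 0.1 -0.1  0.2] j [-0.41  0.54  1.79 -0.    0.8  -1.93] tilt [ 0.0016 -0.0011 -1.    ]
to (0.643, -0.2525, 0.2435): d=[ 1.3 -1.1 20. ] rows>=0.5
```

{"api": "move_arm", "payload": {
  "motion": [
    [1, -1, 8, 0, 1],
    [2, -1, 12, 0, 1],
    [2, -1, 16, 0, 1],
    [2, -1, 20, 0, 1],
    [2, -1, 21, 0, 1]
  ]
}}

```text
clock: 4.9
tcp_pos: [0.6423, -0.2529, 0.243]
tcp_rot: [0.001, 0.026, 1.0, -0.0]
contact_force: [-8.6, 3.6, 21.0]
opening: 0.0008
```

{"api": "move_arm", "payload": {
  "motion": [
    [0, 0, 1, 0, 1]
  ]
}}

```text
clock: 4.98
tcp_pos: [0.6422, -0.2532, 0.2429]
tcp_rot: [0.0, 0.028, 1.0, -0.0]
contact_force: [-6.7, 6.7, 26.9]
opening: 0.0002
```

Yellow is at its end stop. Next orange.

{"api": "move_arm", "payload": {
  "motion": [
    [0, 0, -15, 0, 1],
    [0, 0, -35, -7, 1]
  ]
}}

```text
clock: 5.15
tcp_pos: [0.6414, -0.2533, 0.2769]
tcp_rot: [-0.001, -0.029, 1.0, 0.0]
contact_force: [0.7, 0.0, 0.4]
opening: 0.0004
```

Run:
```python
from h import *
plan((.6765,-.1435,.265,220))
```

```text
clock 5.15 tcp [ 0.6414 -0.2533  0.2769] yaw -176.65 open 0.0004 F [0.7 0.  0.4] j [-0.41  0.52  1.8  -0.    0.83 -2.04] tilt [-2.4e-03  8.0e-04 -1.0e+00]
to (0.6765, -0.1435, 0.265, 220): d=[-41.5 107.5  11.9] rows>=2.8 turn(tool)=-36.6
```

{"api": "move_arm", "payload": {
  "motion": [
    [-14, 36, 0, -7, 1],
    [-28, 72, 2, -14, 1],
    [-41, 107, 7, -21, 1],
    [-41, 107, 12, -28, 1],
    [-41, 107, 14, -35, 1]
  ]
}}

```text
clock: 5.57
tcp_pos: [0.6761, -0.1423, 0.2623]
tcp_rot: [-0.001, -0.331, 0.944, 0.001]
contact_force: [0.5, -0.8, -0.2]
opening: 0.0007
```

Run:
```python
from h import *
plan((.6765,-.1435,.2425,220))
im=bot.capture("wrist"); cv2.imwrite("pics/w3.png",im)
```

```text
clock 5.57 tcp [ 0.6761 -0.1423  0.2623] yaw -141.36 open 0.0007 F [ 0.5 -0.8 -0.2] j [-0.24  0.54  1.79  0.    0.81 -2.49] tilt [-3.1e-03  9.0e-04 -1.0e+00]
to (0.6765, -0.1435, 0.2425, 220): d=[ 0.4 -1.3 19.8] rows>=0.5 turn(tool)=-1.4
```

View pics/w3.png

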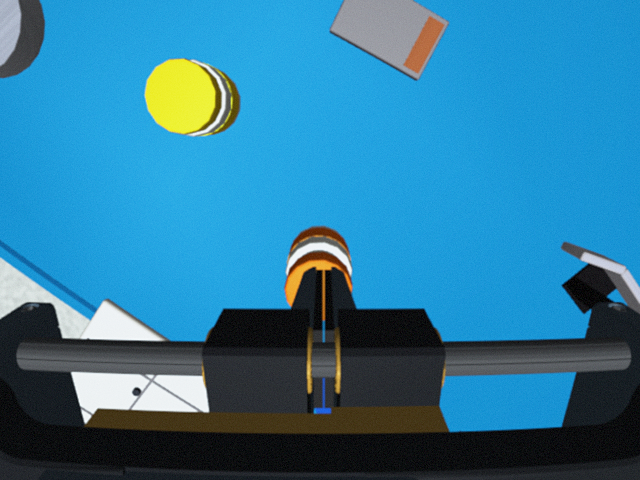

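{"api": "move_arm", "payload": {
  "motion": [
    [0, -1, 8, 0, 1],
    [0, -1, 11, 0, 1],
    [0, -1, 15, 0, 1],
    [0, -1, 19, 0, 1],
    [0, -1, 20, 0, 1]
  ]
}}

```text
clock: 6.03
tcp_pos: [0.6768, -0.1445, 0.243]
tcp_rot: [-0.001, -0.333, 0.943, 0.001]
contact_force: [-8.5, 0.7, 24.0]
opening: 0.0006
```

{"api": "move_arm", "payload": {
  "motion": [
    [0, 0, 1, 0, 1]
  ]
}}

```text
clock: 6.12
tcp_pos: [0.677, -0.145, 0.2431]
tcp_rot: [-0.001, -0.332, 0.943, 0.001]
contact_force: [-7.5, 3.6, 23.4]
opening: 0.0008
```

{"api": "move_arm", "payload": {
  "motion": [
    [0, 0, -20, 0, 1],
    [0, 0, -35, 0, 1]
  ]
}}

```text
clock: 6.28
tcp_pos: [0.6769, -0.1454, 0.2784]
tcp_rot: [-0.002, -0.331, 0.944, 0.001]
contact_force: [0.3, 0.4, 1.0]
opening: 0.0005
```

Run:
```python
from h import *
plan((.434,-.1415,.265,220))
```

```text
clock 6.28 tcp [ 0.6769 -0.1454  0.2784] yaw -141.39 open 0.0005 F [0.3 0.4 1. ] j [-0.25  0.52  1.79 -0.    0.83 -2.49] tilt [-0.0043  0.001  -1.    ]
to (0.434, -0.1415, 0.265, 220): d=[187.3 154.5  14.4] rows>=5.8 turn(tool)=-1.4
```

{"api": "move_arm", "payload": {
  "motion": [
    [31, 26, 0, 0, 1],
    [62, 52, 0, 0, 1],
    [93, 77, 2, 0, 1],
    [124, 102, 6, 0, 1],
    [155, 128, 10, 0, 1]
  ]
}}

```text
clock: 6.7
tcp_pos: [0.474, -0.142, 0.2695]
tcp_rot: [-0.002, -0.33, 0.944, 0.001]
contact_force: [0.9, -1.1, 0.7]
opening: 0.0004
```

Run:
```python
from h import *
plan((.434,-.1415,.262,220))
```

```text
clock 6.7 tcp [ 0.474  -0.142   0.2695] yaw -141.49 open 0.0004 F [ 0.9 -1.1  0.7] j [-0.34  0.28  2.19 -0.    0.67 -2.58] tilt [-3.5e-03  6.0e-04 -1.0e+00]
to (0.434, -0.1415, 0.262, 220): d=[30.9 25.3  7.6] rows>=1.0 turn(tool)=-1.5
```

{"api": "move_arm", "payload": {
  "motion": [
    [20, 16, 3, 0, 1],
    [31, 25, 5, 0, 1],
    [31, 25, 6, 0, 1]
  ]
}}

```text
clock: 6.95
tcp_pos: [0.4313, -0.1416, 0.2634]
tcp_rot: [-0.002, -0.329, 0.944, 0.001]
contact_force: [0.5, 0.8, -0.9]
opening: 0.0004
```

Run:
```python
from h import *
plan((.434,-.1415,.2425,220))
im=bot.capture("wrist"); cv2.imwrite("pics/w4.png",im)
```

```text
clock 6.95 tcp [ 0.4313 -0.1416  0.2634] yaw -141.64 open 0.0004 F [ 0.5  0.8 -0.9] j [-0.37  0.24  2.27 -0.    0.64 -2.61] tilt [-0.0051  0.0012 -1.    ]
to (0.434, -0.1415, 0.2425, 220): d=[-2.2 -1.7 20.9] rows>=0.5 turn(tool)=-1.6
```

View pics/w4.png

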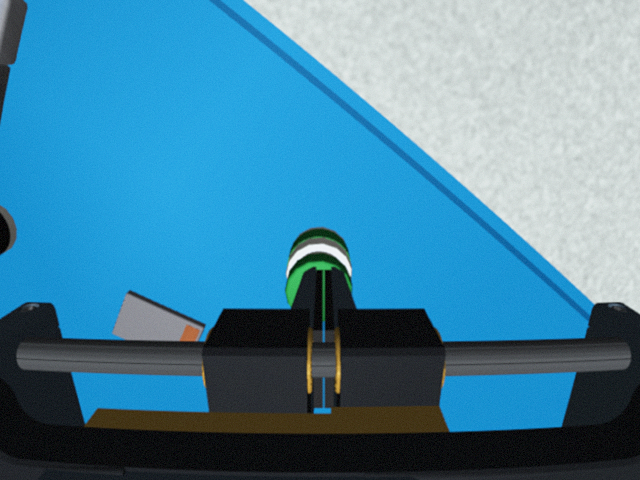

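Centred on the green jar (column 320).

{"api": "move_arm", "payload": {
  "motion": [
    [-1, 0, 8, 0, 1],
    [-1, 0, 12, 0, 1],
    [-1, 0, 16, 0, 1],
    [-1, 0, 20, 0, 1],
    [-1, 0, 21, 0, 1]
  ]
}}

```text
clock: 7.42
tcp_pos: [0.435, -0.1414, 0.2428]
tcp_rot: [-0.001, -0.329, 0.944, 0.001]
contact_force: [-8.2, 3.5, 36.5]
opening: 0.0003
```

{"api": "move_arm", "payload": {
  "motion": [
    [0, 0, 1, 0, 1]
  ]
}}

```text
clock: 7.5
tcp_pos: [0.4359, -0.1416, 0.2426]
tcp_rot: [-0.002, -0.329, 0.944, 0.001]
contact_force: [-18.9, 4.9, 68.3]
opening: 0.0005
```

{"api": "move_arm", "payload": {
  "motion": [
    [0, 0, -15, 0, 1],
    [0, 0, -30, 0, 0],
    [0, 0, -35, 0, -0.5],
    [0, 0, -35, 0, -0.5],
    [0, 0, -35, 0, -0.5]
  ]
}}

```text
clock: 7.92
tcp_pos: [0.436, -0.1416, 0.2771]
tcp_rot: [-0.002, -0.329, 0.944, 0.001]
contact_force: [0.2, 0.0, -0.3]
opening: 0.0244
```

Run:
```python
from h import *
plan((.434,-.1415,.218,220))
im=bot.capture("scene"); cv2.imwrite("pics/s3.png",cv2.resize(im[130:280,180:400],None,fx=3.6,fy=3.6))
im=bot.capture("wrist"); cv2.imwrite("pics/w5.png",im)
```

```text
clock 7.92 tcp [ 0.436  -0.1416  0.2771] yaw -141.59 open 0.0244 F [ 0.2  0.  -0.3] j [-0.36  0.22  2.26 -0.    0.67 -2.6 ] tilt [-4.2e-03  8.0e-04 -1.0e+00]
to (0.434, -0.1415, 0.218, 220): d=[ 1.4  1.1 59.1] rows>=1.4 turn(tool)=-1.6
```

View pics/s3.png

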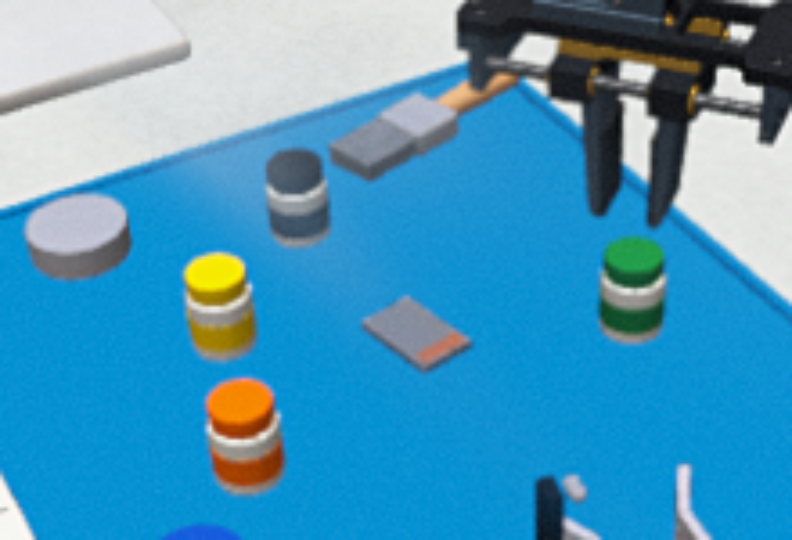

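View pics/w5.png

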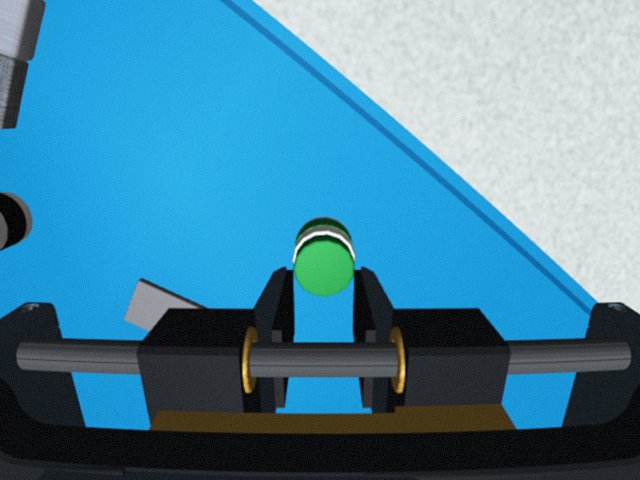

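{"api": "move_arm", "payload": {
  "motion": [
    [0, 0, 0, 0, -0.5],
    [0, 0, 0, 0, -0.5],
    [0, 0, 0, 0, -0.5],
    [0, 0, 0, 0, -0.5],
    [0, 0, 0, 0, -0.5]
  ]
}}

```text
clock: 8.43
tcp_pos: [0.4358, -0.1415, 0.2766]
tcp_rot: [-0.002, -0.329, 0.944, 0.001]
contact_force: [0.4, 0.3, -0.2]
opening: 0.0657
```

Run:
```python
from h import *
c=bot.calibration("wrist"); print(onz(c,(324,265),.052))
plan((.434,-.1415,.218,220))
```

```text
[ 0.42965713 -0.14363058  0.052     ]
clock 8.43 tcp [ 0.4358 -0.1415  0.2766] yaw -141.59 open 0.0657 F [ 0.4  0.3 -0.2] j [-0.36  0.22  2.26 -0.    0.67 -2.6 ] tilt [-0.0054  0.0013 -1.    ]
to (0.434, -0.1415, 0.218, 220): d=[ 1.2  0.9 58.6] rows>=1.4 turn(tool)=-1.6
```

{"api": "move_arm", "payload": {
  "motion": [
    [2, 1, 38, 0, -0.5],
    [3, 1, 58, 0, -0.3],
    [3, 1, 58, 0, 1],
    [3, 1, 58, 0, 1],
    [3, 1, 58, 0, 1]
  ],
  "squeeze": 20
}}

```text
clock: 8.85
tcp_pos: [0.433, -0.1427, 0.2195]
tcp_rot: [-0.002, -0.329, 0.944, 0.001]
contact_force: [-0.2, -0.6, 0.7]
opening: 0.0447
```

{"api": "move_arm", "payload": {
  "motion": [
    [0, 0, 0, 0, 1],
    [0, 0, 0, 0, 1],
    [0, 0, 0, 0, 1]
  ]
}}

```text
clock: 9.1
tcp_pos: [0.4335, -0.1428, 0.2206]
tcp_rot: [-0.001, -0.329, 0.944, 0.001]
contact_force: [-0.3, 1.3, 9.0]
opening: 0.0366
```

Run:
```python
from h import *
plan((.434,-.1415,.218,220))
im=bot.capture("wrist"); cv2.imwrite("pics/w6.png",im)
```

```text
clock 9.1 tcp [ 0.4335 -0.1428  0.2206] yaw -141.59 open 0.0366 F [-0.3  1.3  9. ] j [-0.37  0.34  2.27 -0.    0.54 -2.61] tilt [-2.8e-03  3.0e-04 -1.0e+00]
to (0.434, -0.1415, 0.218, 220): d=[-1.2  0.7  2.6] rows>=0.1 turn(tool)=-1.6
```

View pics/w6.png

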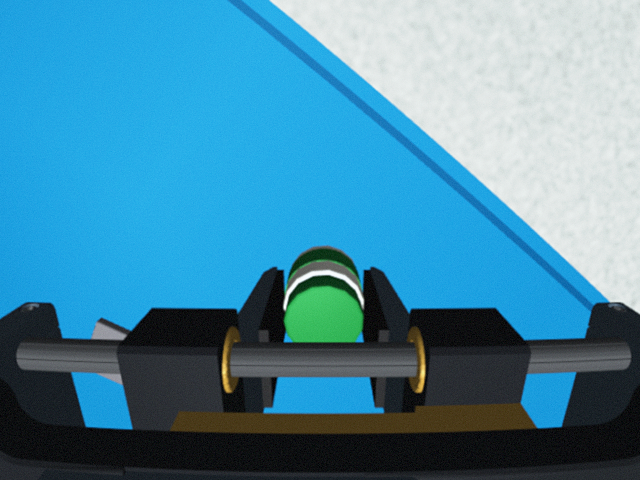

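{"api": "move_arm", "payload": {
  "motion": [
    [0, 0, 0, 0, 1],
    [0, 0, 0, 0, 1]
  ]
}}

```text
clock: 9.32
tcp_pos: [0.4337, -0.1429, 0.2211]
tcp_rot: [-0.001, -0.329, 0.944, 0.0]
contact_force: [0.5, 0.6, -1.2]
opening: 0.0371
```

Run:
```python
from h import *
plan((.434,-.1415,.218,220))
im=bot.capture("scene"); cv2.imwrite("pics/s4.png",cv2.resize(im[130:280,260:480],None,fx=3.6,fy=3.6))
```

```text
clock 9.32 tcp [ 0.4337 -0.1429  0.2211] yaw -141.59 open 0.0371 F [ 0.5  0.6 -1.2] j [-0.37  0.34  2.27 -0.    0.54 -2.61] tilt [-0.0019 -0.     -1.    ]
to (0.434, -0.1415, 0.218, 220): d=[-1.1  0.9  3.1] rows>=0.1 turn(tool)=-1.6
```

View pics/s4.png

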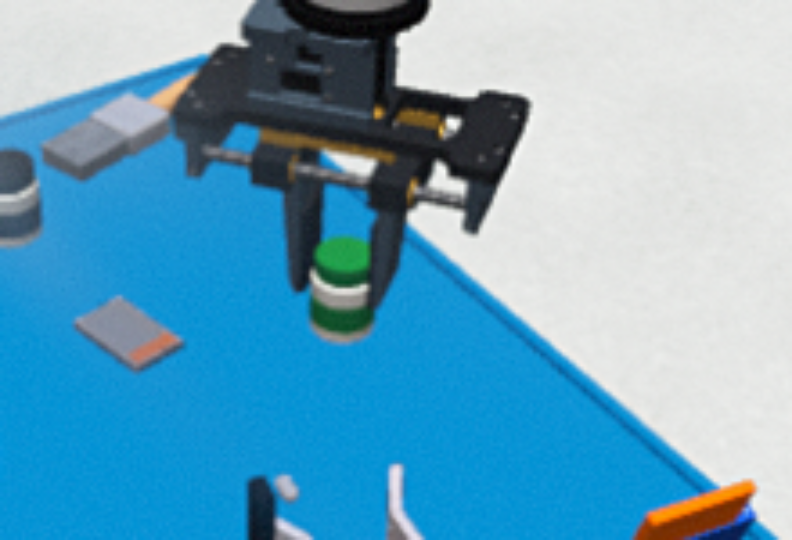

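```bash
cat >> h.py <<'E'
RO=np.array([0.5471,0.0939]); RY=np.radians(82.5)
U=np.array([np.cos(RY),np.sin(RY)]); V=np.array([-U[1],U[0]])
def rk(x,y,z,yaw=262.5):
    p=RO+x/1000*U+y/1000*V; return (round(p[0],4),round(p[1],4),z,yaw)
def inrack(p): d=np.array(p[:2])-RO; return d@U*1000,d@V*1000
E
python3 - <<'E'
from h import *
plan(rk(-140,0,.226,250))
E
```

```text
clock 9.37 tcp [ 0.4336 -0.1429  0.2209] yaw -141.59 open 0.0371 F [-0.6  0.8 -0.5] j [-0.37  0.34  2.27 -0.    0.54 -2.61] tilt [-2.4e-03  2.0e-04 -1.0e+00]
to (np.float64(0.5288), np.float64(-0.0449), 0.226, 250): d=[-135.5   17.6   -5.3] rows>=3.3 turn(tool)=-31.6
```

{"api": "move_arm", "payload": {
  "motion": [
    [0, 0, -2, 0, 1],
    [0, 0, -5, 0, 1],
    [0, 0, -5, 0, 1]
  ],
  "squeeze": 30
}}

```text
clock: 9.62
tcp_pos: [0.4337, -0.1429, 0.2264]
tcp_rot: [-0.001, -0.329, 0.944, 0.0]
contact_force: [0.5, -0.5, -0.9]
opening: 0.0369
```

Run:
```python
from h import *
im=bot.capture("scene"); cv2.imwrite("pics/s5.png",cv2.resize(im[130:280,260:480],None,fx=3.6,fy=3.6))
plan(rk(-140,0,.226,250))
```

```text
clock 9.67 tcp [ 0.4337 -0.1429  0.2262] yaw -141.6 open 0.0367 F [-0.3 -0.2 -1.1] j [-0.37  0.32  2.27 -0.    0.55 -2.61] tilt [-0.0018 -0.     -1.    ]
to (np.float64(0.5288), np.float64(-0.0449), 0.226, 250): d=[-135.4   17.7    0. ] rows>=3.3 turn(tool)=-31.6
```

View pics/s5.png

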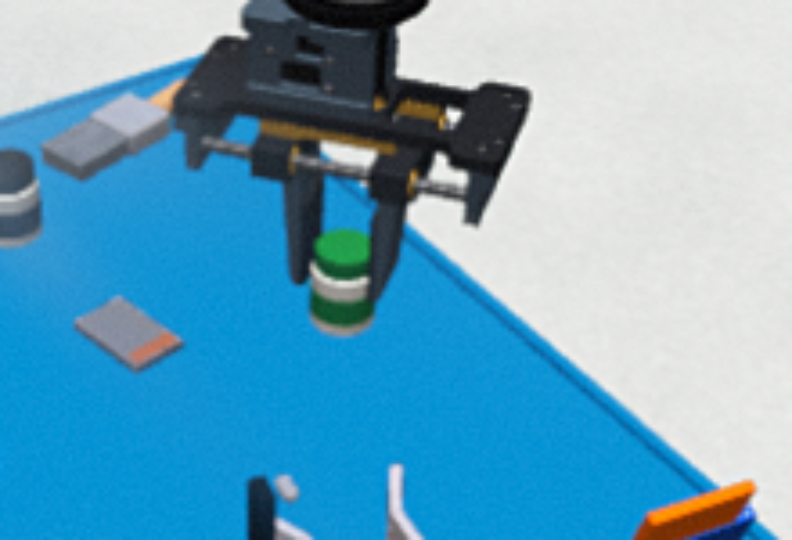

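{"api": "move_arm", "payload": {
  "motion": [
    [-30, 4, 0, -7, 1],
    [-60, 8, 0, -14, 1],
    [-90, 12, 0, -21, 1],
    [-118, 16, 0, -28, 1],
    [-135, 18, 0, -31, 1]
  ]
}}

```text
clock: 10.08
tcp_pos: [0.5299, -0.0432, 0.2262]
tcp_rot: [-0.0, -0.573, 0.82, 0.0]
contact_force: [-0.1, -0.5, 0.7]
opening: 0.0369
```

Run:
```python
from h import *
im=bot.capture("wrist"); cv2.imwrite("pics/w7.png",im)
im=bot.capture("top"); cv2.imwrite("pics/t7.png",im)
plan(rk(-140,0,.27,250),rk(40,0,.27,262.5))
```

```text
clock 10.18 tcp [ 0.5299 -0.0434  0.2262] yaw -110.35 open 0.0368 F [-0.2 -0.7 -1.2] j [-0.13  0.41  2.12 -0.    0.61 -2.91] tilt [-4.e-04 -1.e-04 -1.e+00]
to (np.float64(0.5288), np.float64(-0.0449), 0.27, 250): d=[  1.8   0.6 -43.8] rows>=1.1 turn(tool)=-0.4
to (np.float64(0.5523), np.float64(0.1336), 0.27, 262.5): d=[-173.7   40.6  -43.8] rows>=4.4 turn(tool)=-12.9
```

View pics/t7.png

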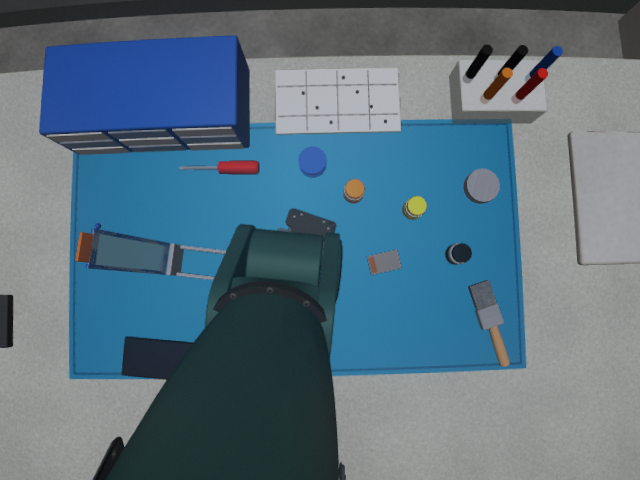

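Run:
```python
from h import *
im=bot.capture("scene"); cv2.imwrite("pics/s7.png",im)
```

```text
(no output)
```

View pics/s7.png

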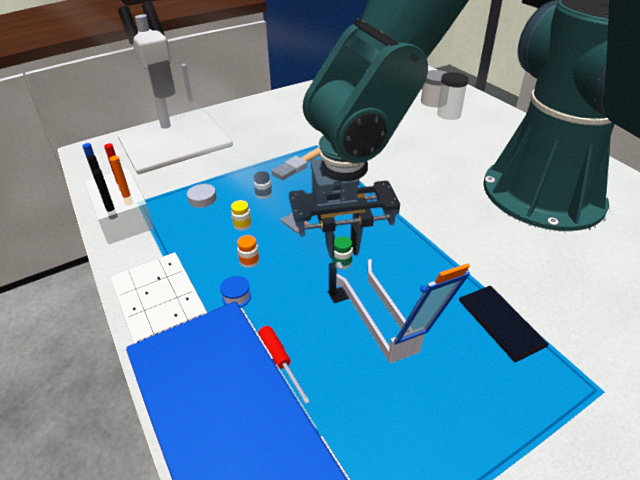

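View pics/w7.png

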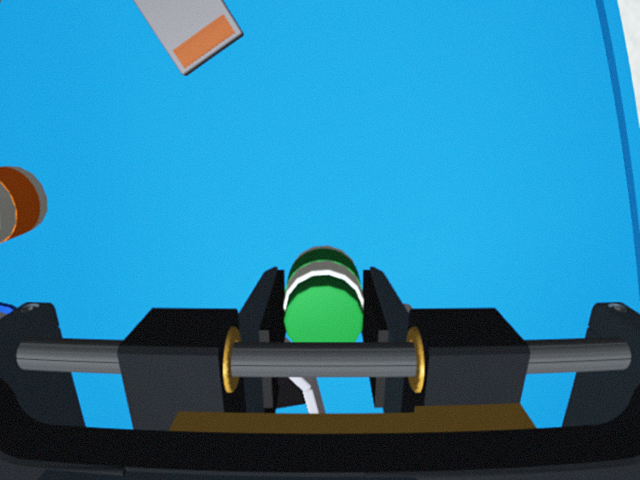

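{"api": "move_arm", "payload": {
  "motion": [
    [1, 0, -25, 0, 1],
    [0, 0, -46, 0, 1],
    [-36, 9, -46, -4, 1],
    [-72, 18, -46, -8, 1],
    [-110, 26, -46, -12, 1]
  ]
}}

```text
clock: 10.65
tcp_pos: [0.5423, 0.068, 0.2722]
tcp_rot: [-0.001, -0.652, 0.758, 0.0]
contact_force: [0.4, -0.7, -0.3]
opening: 0.0368
```

Run:
```python
from h import *
plan(rk(30,0,.272,262.5))
```

```text
clock 10.65 tcp [0.5423 0.068  0.2722] yaw -98.55 open 0.0368 F [ 0.4 -0.7 -0.3] j [ 0.08  0.34  2.09  0.    0.71 -2.91] tilt [-1.7e-03 -1.0e-04 -1.0e+00]
to (np.float64(0.551), np.float64(0.1236), 0.272, 262.5): d=[-56.3  -0.3   0.2] rows>=1.3 turn(tool)=-1.0
```

{"api": "move_arm", "payload": {
  "motion": [
    [-30, 0, 0, -1, 1],
    [-55, 0, 0, -1, 1],
    [-56, 0, 0, -1, 1],
    [-56, 0, 0, -1, 1]
  ]
}}

```text
clock: 10.98
tcp_pos: [0.5502, 0.1236, 0.2719]
tcp_rot: [-0.001, -0.659, 0.752, 0.001]
contact_force: [0.3, -0.4, -1.2]
opening: 0.0367
```

Run:
```python
from h import *
im=bot.capture("scene"); cv2.imwrite("pics/s8.png",cv2.resize(im[130:390,260:520],None,fx=2.3,fy=2.3))
im=bot.capture("wrist"); cv2.imwrite("pics/w8.png",im)
plan(rk(30,0,.2215,262.5))
```

```text
clock 11.08 tcp [0.5501 0.1223 0.2719] yaw -97.62 open 0.0365 F [ 0.5 -0.7 -0.9] j [ 0.18  0.37  2.06  0.    0.72 -2.83] tilt [-2.6e-03 -4.0e-04 -1.0e+00]
to (np.float64(0.551), np.float64(0.1236), 0.2215, 262.5): d=[-1.4 -0.8 50.4] rows>=1.2 turn(tool)=-0.1
```

View pics/s8.png

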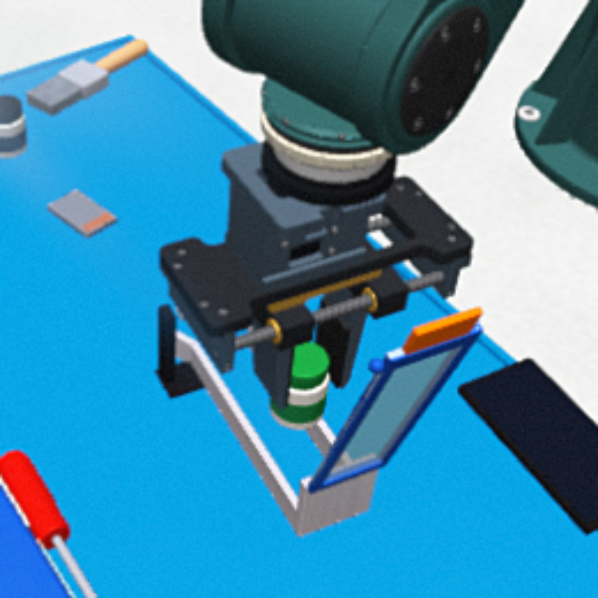

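View pics/w8.png

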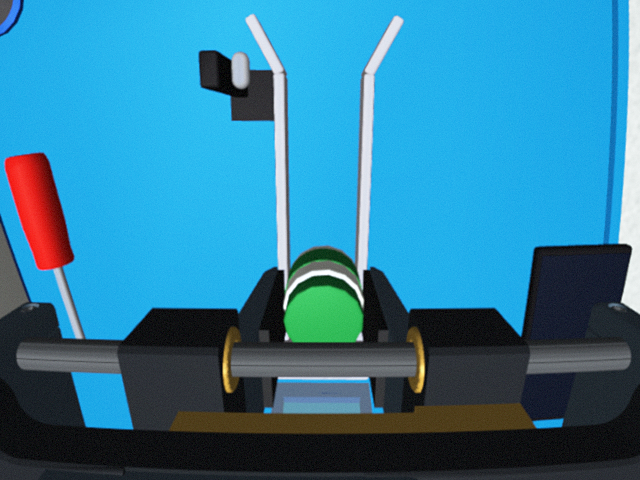

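{"api": "move_arm", "payload": {
  "motion": [
    [0, 0, 20, 0, 1],
    [0, 0, 35, 0, 1],
    [0, 0, 45, 0, 1],
    [0, 0, 50, 0, 1],
    [0, 0, 50, 0, 1]
  ]
}}

```text
clock: 11.5
tcp_pos: [0.5497, 0.1215, 0.2211]
tcp_rot: [-0.002, -0.658, 0.753, 0.001]
contact_force: [1.1, -0.1, -0.9]
opening: 0.037
```

Run:
```python
from h import *
im=bot.capture("scene"); cv2.imwrite("pics/s9.png",cv2.resize(im[130:390,260:520],None,fx=2.3,fy=2.3))
plan(rk(30,0,.2205,262.5)); print(inrack(tool()[0]['tcp_pos']))
```

```text
clock 11.55 tcp [0.55   0.1217 0.2218] yaw -97.67 open 0.037 F [-0.2  0.3 -1. ] j [ 0.18  0.45  2.06  0.    0.63 -2.83] tilt [-3.2e-03 -5.0e-04 -1.0e+00]
to (np.float64(0.551), np.float64(0.1236), 0.2205, 262.5): d=[-2.  -0.7  1.3] rows>=0.1 turn(tool)=-0.2
(np.float64(27.948414155687363), np.float64(0.7477003088109565))
```

View pics/s9.png

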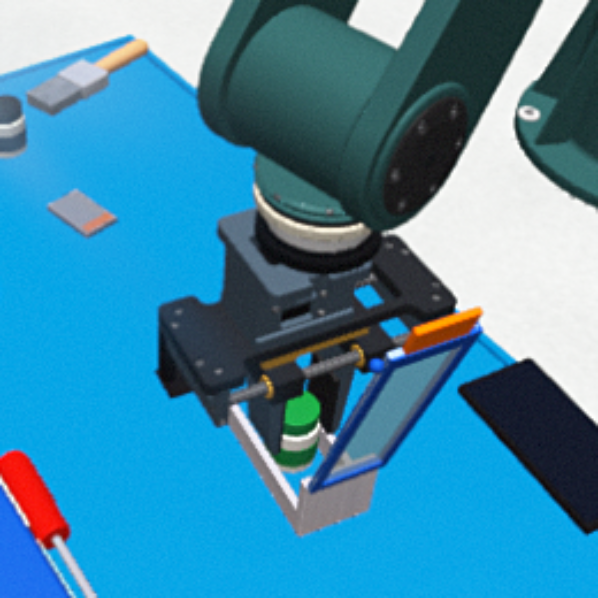

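{"api": "move_arm", "payload": {
  "motion": [
    [0, 0, 1, 0, 1],
    [0, 0, 1, 0, -0.15],
    [0, 0, 1, 0, -0.15],
    [0, 0, 1, 0, -0.15],
    [0, 0, 1, 0, -0.15]
  ]
}}

```text
clock: 11.97
tcp_pos: [0.5501, 0.1218, 0.2211]
tcp_rot: [-0.001, -0.658, 0.753, 0.001]
contact_force: [-0.1, 0.1, -0.3]
opening: 0.0524
```

{"api": "move_arm", "payload": {
  "motion": [
    [0, 0, 0, 0, -0.15],
    [0, 0, -20, 0, -0.15],
    [0, 0, -45, 0, -0.15],
    [0, 0, -65, 0, -0.15]
  ]
}}

```text
clock: 12.3
tcp_pos: [0.5503, 0.1218, 0.2872]
tcp_rot: [-0.001, -0.658, 0.753, 0.001]
contact_force: [0.3, -0.1, 0.8]
opening: 0.0528
```

Run:
```python
from caps import *
im=bot.capture("scene"); cv2.imwrite("pics/s10.png",im)
im=bot.capture("wrist"); cv2.imwrite("pics/w10.png",im)
plan((.6765,-.1435,.29,220),rk(-140,0,.29,250))
```

```text
clock 12.4 tcp [0.5513 0.122  0.2891] yaw -97.66 open 0.0527 F [ 0.1 -0.3 -0.5] j [ 0.18  0.34  2.05  0.    0.75 -2.83] tilt [ 1.9e-03  4.0e-04 -1.0e+00]
to (0.6765, -0.1435, 0.29, 220): d=[ 246.5 -159.5   -0.7] rows>=7.0 turn(tool)=42.3
to (np.float64(0.5288), np.float64(-0.0449), 0.29, 250): d=[168.4   0.   -1. ] rows>=4.0 turn(tool)=12.3
```

View pics/s10.png

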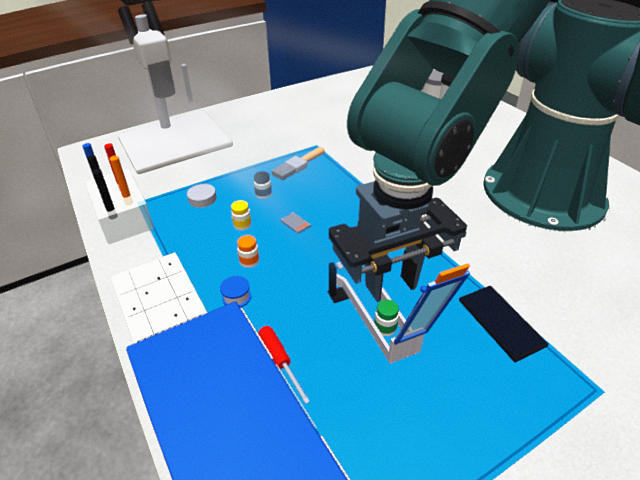

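View pics/w10.png

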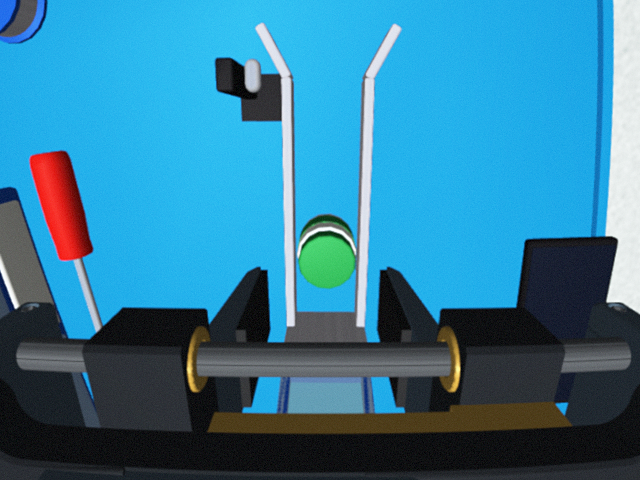

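{"api": "move_arm", "payload": {
  "motion": [
    [34, -22, 0, 6, -0.5],
    [69, -45, 0, 12, -0.5],
    [103, -67, 0, 18, -0.5],
    [138, -89, 0, 24, -0.5],
    [172, -112, 0, 31, -0.5]
  ]
}}

```text
clock: 12.82
tcp_pos: [0.6396, -0.0653, 0.2886]
tcp_rot: [0.001, -0.431, 0.902, -0.0]
contact_force: [1.6, 1.0, 0.4]
opening: 0.0687
```

Run:
```python
from caps import *
plan((.6765,-.1440,.27,220))
```

```text
clock 12.82 tcp [ 0.6396 -0.0653  0.2886] yaw -128.93 open 0.0687 F [1.6 1.  0.4] j [-0.14  0.44  1.89  0.    0.8  -2.6 ] tilt [ 1.3e-03  5.0e-04 -1.0e+00]
to (0.6765, -0.144, 0.27, 220): d=[ 38.1 -78.2  18.6] rows>=2.1 turn(tool)=11.1
```

{"api": "move_arm", "payload": {
  "motion": [
    [17, -35, 0, 6, -0.5],
    [32, -66, 5, 11, -0.5],
    [38, -78, 15, 11, -0.5],
    [38, -78, 19, 11, -0.5],
    [38, -78, 19, 11, -0.5]
  ]
}}

```text
clock: 13.23
tcp_pos: [0.6756, -0.1437, 0.2674]
tcp_rot: [-0.001, -0.343, 0.939, 0.001]
contact_force: [-0.6, 0.3, -0.4]
opening: 0.0684
```

Run:
```python
from caps import *
im=bot.capture("wrist"); cv2.imwrite("pics/w11.png",im)
c=bot.calibration("wrist"); print(proj(c,[.6767,-.144,.052]))
plan((.6765,-.1440,.2175,220))
```

```text
[318.39198662 280.11651326]
clock 13.28 tcp [ 0.6756 -0.1429  0.2682] yaw -139.85 open 0.0685 F [-1.4 -0.2 -0.5] j [-0.24  0.53  1.8   0.    0.81 -2.51] tilt [-0.0011  0.0012 -1.    ]
to (0.6765, -0.144, 0.2175, 220): d=[-0.  -1.5 50.7] rows>=1.2 turn(tool)=0.1
```

View pics/w11.png

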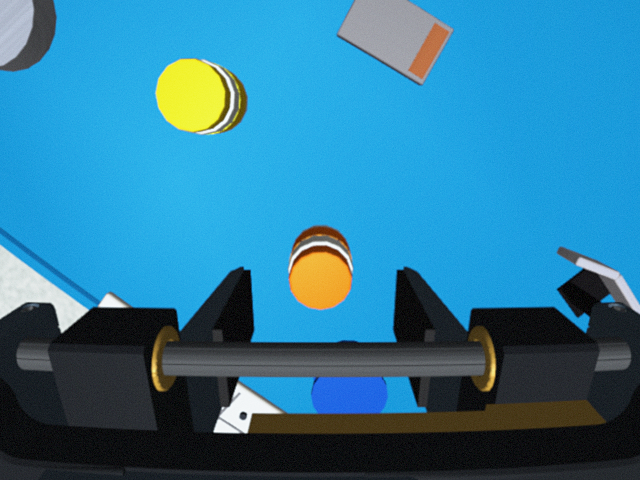

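{"api": "move_arm", "payload": {
  "motion": [
    [0, -1, 30, 0, -0.4],
    [0, -1, 50, 0, -0.2],
    [0, -1, 50, 0, 1],
    [0, -1, 50, 0, 1],
    [0, -1, 50, 0, 1]
  ],
  "squeeze": 30
}}

```text
clock: 13.7
tcp_pos: [0.6765, -0.1428, 0.2195]
tcp_rot: [0.0, -0.344, 0.939, 0.001]
contact_force: [0.9, -0.3, -0.9]
opening: 0.0398
```

{"api": "move_arm", "payload": {
  "motion": [
    [0, 0, 0, 0, 1],
    [0, 0, 0, 0, 1],
    [0, 0, 0, 0, 1]
  ]
}}

```text
clock: 13.95
tcp_pos: [0.6768, -0.1428, 0.2206]
tcp_rot: [0.001, -0.344, 0.939, 0.0]
contact_force: [-0.2, -0.1, -0.5]
opening: 0.0367
```

Run:
```python
from caps import *
plan(rk(-140,0,.226,250))
```

```text
clock 13.95 tcp [ 0.6768 -0.1428  0.2206] yaw -139.76 open 0.0367 F [-0.2 -0.1 -0.5] j [-0.24  0.6   1.79  0.    0.74 -2.52] tilt [ 1.3e-03  6.0e-04 -1.0e+00]
to (np.float64(0.5288), np.float64(-0.0449), 0.226, 250): d=[ 49.8 170.3  -5.5] rows>=4.3 turn(tool)=-29.8
```

{"api": "move_arm", "payload": {
  "motion": [
    [0, 0, -5, 0, 1],
    [9, 30, -6, -6, 1],
    [20, 68, -6, -12, 1],
    [31, 106, -6, -18, 1],
    [41, 142, -6, -24, 1]
  ]
}}

```text
clock: 14.37
tcp_pos: [0.5521, -0.0602, 0.227]
tcp_rot: [0.001, -0.534, 0.846, -0.0]
contact_force: [0.4, 0.1, -1.0]
opening: 0.0368
```

Run:
```python
from caps import *
im=bot.capture("wrist"); cv2.imwrite("pics/w12.png",im)
plan(rk(-140,0,.272,250),rk(-60,0,.272,262),rk(-18,0,.272,262))
```

```text
clock 14.42 tcp [ 0.5466 -0.0574  0.2257] yaw -114.98 open 0.0371 F [-1.9  2.1 -5.1] j [-0.15  0.43  2.09  0.    0.63 -2.85] tilt [-0.0045  0.0018 -1.    ]
to (np.float64(0.5288), np.float64(-0.0449), 0.272, 250): d=[ -3.8  21.7 -46.2] rows>=1.2 turn(tool)=-5.0
to (np.float64(0.5393), np.float64(0.0344), 0.272, 262): d=[-80.1  45.6 -46.1] rows>=2.5 turn(tool)=-17.0
to (np.float64(0.5448), np.float64(0.0761), 0.272, 262): d=[-120.2   58.3  -46.1] rows>=3.4 turn(tool)=-17.0
```

View pics/w12.png

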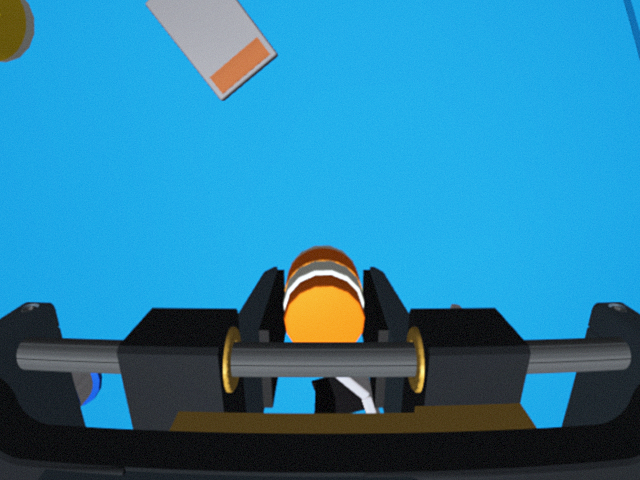

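{"api": "move_arm", "payload": {
  "motion": [
    [-2, 15, -25, -4, 1],
    [-10, 25, -46, -8, 1],
    [-45, 36, -46, -12, 1],
    [-82, 47, -46, -17, 1],
    [-119, 58, -46, -17, 1]
  ]
}}

```text
clock: 14.83
tcp_pos: [0.5447, 0.0761, 0.2733]
tcp_rot: [-0.0, -0.658, 0.753, 0.002]
contact_force: [0.4, -0.3, -1.0]
opening: 0.037
```

{"api": "move_arm", "payload": {
  "motion": [
    [0, 0, 0, 0, 1],
    [0, 0, 0, 0, 1]
  ]
}}

```text
clock: 15.0
tcp_pos: [0.545, 0.0777, 0.2741]
tcp_rot: [0.0, -0.659, 0.752, 0.001]
contact_force: [-0.6, -1.0, -0.3]
opening: 0.0366
```

Run:
```python
from caps import *
im=bot.capture("wrist"); cv2.imwrite("pics/w13.png",im)
plan(rk(-18,0,.2215,262)); print(inrack(tool()[0]['tcp_pos']))
```

```text
clock 15.05 tcp [0.5448 0.0765 0.2738] yaw -97.67 open 0.0369 F [-0.2  0.2 -1.2] j [ 0.1   0.35  2.08  0.    0.71 -2.91] tilt [-0.002  0.002 -1.   ]
to (np.float64(0.5448), np.float64(0.0761), 0.2215, 262): d=[ 0.5 -0.2 52.3] rows>=1.3 turn(tool)=0.3
(np.float64(-17.53892621241025), np.float64(0.031734461889631034))
```

View pics/w13.png

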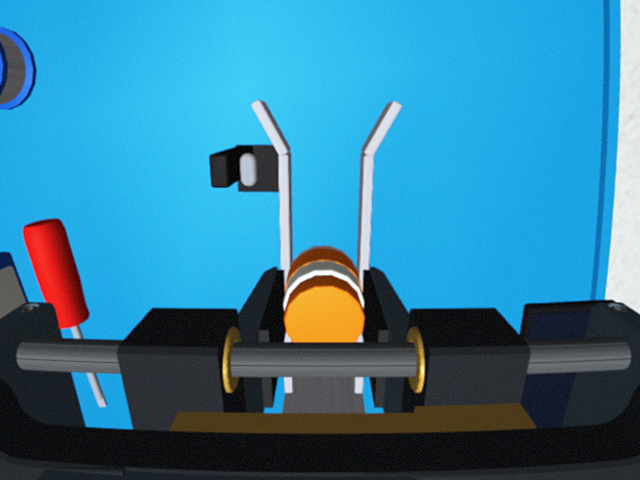

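{"api": "move_arm", "payload": {
  "motion": [
    [0, 0, 20, 0, 1],
    [0, 0, 35, 0, 1],
    [0, 0, 46, 0, 1],
    [0, 0, 51, 0, 1],
    [0, 0, 51, 0, 1]
  ]
}}

```text
clock: 15.47
tcp_pos: [0.5443, 0.0758, 0.2218]
tcp_rot: [-0.001, -0.658, 0.753, 0.002]
contact_force: [-0.8, 0.4, -1.2]
opening: 0.037
```

Run:
```python
from caps import *
im=bot.capture("scene"); cv2.imwrite("pics/s14.png",cv2.resize(im[130:390,260:520],None,fx=2.3,fy=2.3))
plan(rk(18,0,.2215,262)); print(inrack(tool()[0]['tcp_pos']))
```

```text
clock 15.52 tcp [0.5447 0.076  0.2226] yaw -97.72 open 0.0367 F [-0.3  0.1 -1.3] j [ 0.1   0.44  2.09  0.    0.62 -2.91] tilt [-0.0028  0.0018 -1.    ]
to (np.float64(0.5494), np.float64(0.1117), 0.2215, 262): d=[-36.    0.1   1.2] rows>=0.9 turn(tool)=0.3
(np.float64(-18.05677743755947), np.float64(0.0796440911830894))
```

View pics/s14.png

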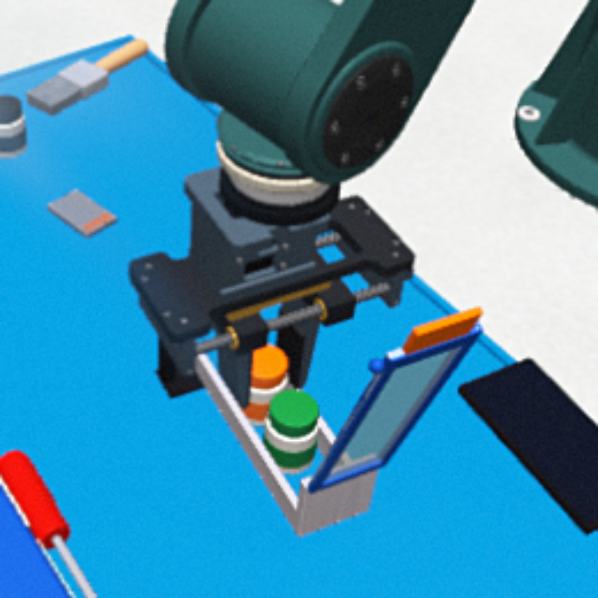

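{"api": "move_arm", "payload": {
  "motion": [
    [-10, 0, 1, 0, 1],
    [-20, 0, 1, 0, 1],
    [-30, 0, 1, 0, 1],
    [-38, 0, 1, 0, 1],
    [-38, 0, 1, 0, 1]
  ]
}}

```text
clock: 15.93
tcp_pos: [0.5501, 0.1155, 0.2221]
tcp_rot: [-0.0, -0.658, 0.753, 0.001]
contact_force: [0.7, -0.2, -1.0]
opening: 0.0369
```

Run:
```python
from caps import *
im=bot.capture("scene"); cv2.imwrite("pics/s15.png",cv2.resize(im[130:390,260:520],None,fx=2.3,fy=2.3))
plan(rk(18,0,.2215,262)); print(inrack(tool()[0]['tcp_pos']))
```

```text
clock 15.98 tcp [0.5499 0.1148 0.2219] yaw -97.63 open 0.0368 F [-0.6  0.2 -0.6] j [ 0.16  0.45  2.06  0.    0.63 -2.85] tilt [-0.0023  0.002  -1.    ]
to (np.float64(0.5494), np.float64(0.1117), 0.2215, 262): d=[3.1 0.1 0.4] rows>=0.1 turn(tool)=0.4
(np.float64(21.091702568641704), np.float64(-0.056146699128217396))
```

View pics/s15.png

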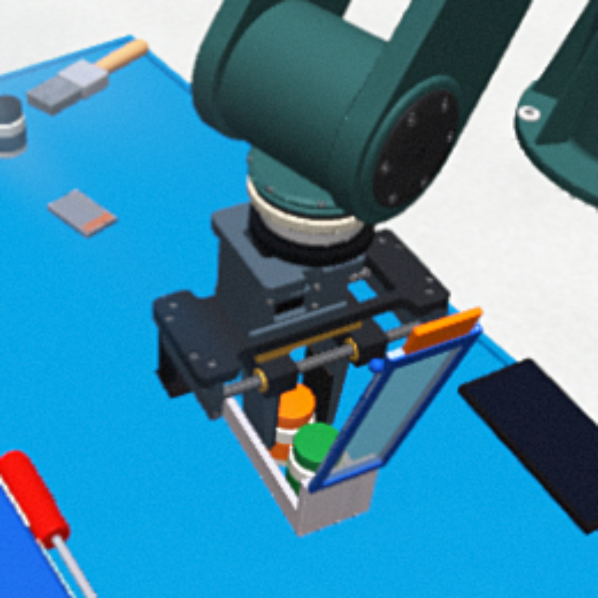

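Pushed along nicely. Lower by a millimetre, release and rise.

{"api": "move_arm", "payload": {
  "motion": [
    [0, 0, 1, 0, 1],
    [0, 0, 1, 0, -0.15],
    [0, 0, 1, 0, -0.15],
    [0, 0, 1, 0, -0.15],
    [0, 0, 1, 0, -0.15]
  ]
}}

```text
clock: 16.4
tcp_pos: [0.5499, 0.1146, 0.221]
tcp_rot: [-0.0, -0.658, 0.753, 0.001]
contact_force: [0.3, -0.7, -0.2]
opening: 0.0525
```

{"api": "move_arm", "payload": {
  "motion": [
    [0, 0, 0, 0, -0.15],
    [0, 0, -20, 0, -0.15],
    [0, 0, -45, 0, -0.15],
    [0, 0, -68, 0, -0.15]
  ]
}}

```text
clock: 16.73
tcp_pos: [0.5499, 0.1143, 0.2896]
tcp_rot: [-0.001, -0.658, 0.753, 0.002]
contact_force: [0.3, 1.0, 0.2]
opening: 0.0528
```

Run:
```python
from caps import *
im=bot.capture("scene"); cv2.imwrite("pics/s16.png",im)
im=bot.capture("wrist"); cv2.imwrite("pics/w16.png",im)
plan((.6425,-.2525,.29,205))
```

```text
clock 16.83 tcp [0.5512 0.1145 0.2922] yaw -97.66 open 0.0525 F [-0.   0.4  0. ] j [ 0.16  0.33  2.06  0.    0.75 -2.85] tilt [ 0.0027  0.0028 -1.    ]
to (0.6425, -0.2525, 0.29, 205): d=[ 351.6 -139.4    1.5] rows>=9.1 turn(tool)=57.3
```

View pics/s16.png

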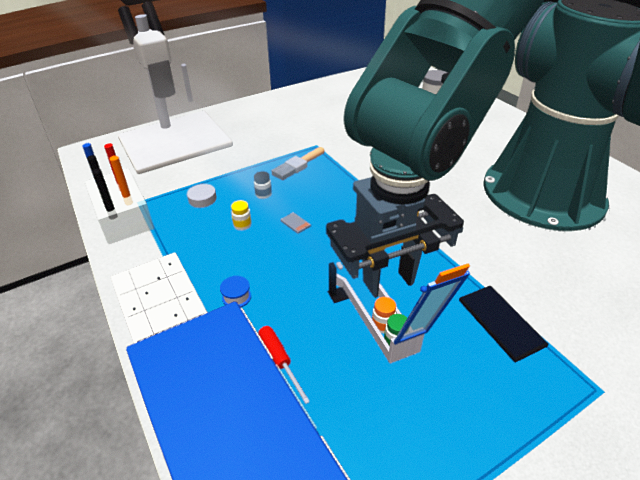

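View pics/w16.png

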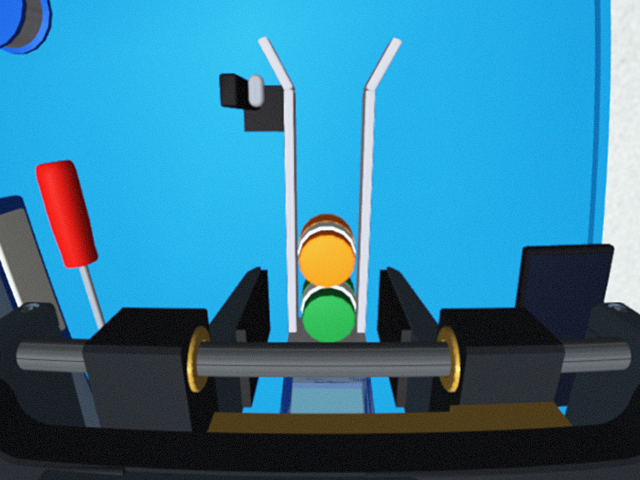

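Both jars stand in the lane (orange at 327,258; green at 330,315). Next yellow, unmoved at (240,213) in the scene view.

{"api": "move_arm", "payload": {
  "motion": [
    [38, -15, 0, 6, -0.5],
    [76, -30, 0, 13, -0.5],
    [114, -45, 0, 20, -0.5],
    [152, -60, 0, 26, -0.5],
    [190, -75, 0, 33, -0.5]
  ]
}}

```text
clock: 17.25
tcp_pos: [0.6001, -0.0858, 0.2913]
tcp_rot: [0.002, -0.415, 0.91, 0.001]
contact_force: [1.4, 1.1, -0.1]
opening: 0.0684
```

Run:
```python
from caps import *
plan((.6420,-.2525,.28,205))
```

```text
clock 17.25 tcp [ 0.6001 -0.0858  0.2913] yaw -130.94 open 0.0684 F [ 1.4  1.1 -0.1] j [-0.18  0.39  1.97  0.    0.78 -2.61] tilt [ 0.0023  0.0028 -1.    ]
to (0.642, -0.2525, 0.28, 205): d=[  98.5 -140.9   10.9] rows>=4.1 turn(tool)=24.1
```

{"api": "move_arm", "payload": {
  "motion": [
    [23, -33, 0, 6, -0.5],
    [46, -66, 2, 12, -0.5],
    [70, -99, 6, 18, -0.5],
    [93, -132, 10, 24, -0.5],
    [98, -141, 14, 24, -0.5]
  ]
}}

```text
clock: 17.67
tcp_pos: [0.643, -0.2571, 0.2763]
tcp_rot: [0.002, -0.212, 0.977, 0.001]
contact_force: [-0.1, -0.2, 0.4]
opening: 0.0684
```

{"api": "move_arm", "payload": {
  "motion": [
    [0, 0, 0, 0, -0.5]
  ]
}}

```text
clock: 17.75
tcp_pos: [0.6429, -0.2593, 0.2748]
tcp_rot: [0.001, -0.211, 0.977, 0.001]
contact_force: [-0.6, -0.7, -0.4]
opening: 0.0682
```

Run:
```python
from caps import *
im=bot.capture("wrist"); cv2.imwrite("pics/w17.png",im)
c=bot.calibration("wrist"); print(proj(c,[.6420,-.2525,.052]))
plan((.6420,-.2525,.2175,205))
```

```text
[331.52015122 277.32406141]
clock 17.8 tcp [ 0.6426 -0.2585  0.2751] yaw -155.58 open 0.0687 F [-0.1  0.4 -0.1] j [-0.42  0.53  1.79  0.    0.82 -2.42] tilt [ 0.0024  0.0022 -1.    ]
to (0.642, -0.2525, 0.2175, 205): d=[-1.7  5.7 57.6] rows>=1.4 turn(tool)=-0.6
```

View pics/w17.png

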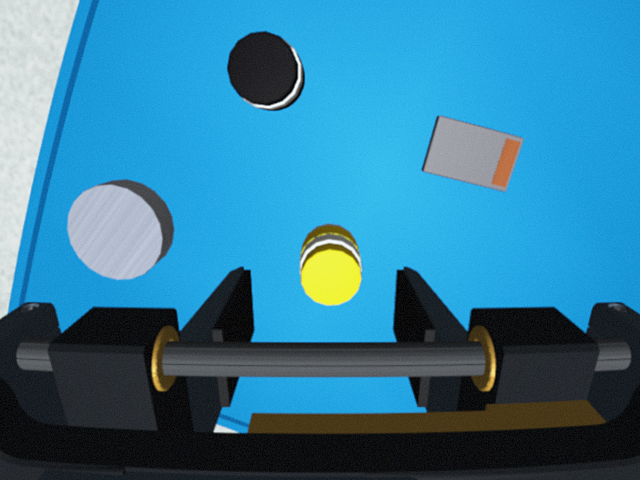

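{"api": "move_arm", "payload": {
  "motion": [
    [-1, 5, 25, 0, -0.4],
    [-1, 5, 50, 0, -0.2],
    [-1, 5, 57, 0, 0],
    [-1, 5, 57, 0, 1],
    [-1, 5, 57, 0, 1]
  ]
}}

```text
clock: 18.22
tcp_pos: [0.6417, -0.2526, 0.2185]
tcp_rot: [0.001, -0.212, 0.977, 0.001]
contact_force: [0.6, 0.3, 0.8]
opening: 0.0402
```

{"api": "move_arm", "payload": {
  "motion": [
    [0, 0, 0, 0, 1],
    [0, 0, 0, 0, 1],
    [0, 0, 0, 0, 1]
  ]
}}

```text
clock: 18.47
tcp_pos: [0.6421, -0.2525, 0.2197]
tcp_rot: [0.002, -0.212, 0.977, 0.001]
contact_force: [-0.4, -0.2, -0.8]
opening: 0.0368
```

Run:
```python
from caps import *
plan(rk(-140,0,.226,250))
```

```text
clock 18.47 tcp [ 0.6421 -0.2525  0.2197] yaw -155.49 open 0.0368 F [-0.4 -0.2 -0.8] j [-0.41  0.6   1.8   0.    0.74 -2.41] tilt [ 0.0034  0.0018 -1.    ]
to (np.float64(0.5288), np.float64(-0.0449), 0.226, 250): d=[ 16.9 235.9  -6.3] rows>=5.7 turn(tool)=-45.5
```

{"api": "move_arm", "payload": {
  "motion": [
    [0, 0, -6, 0, 1],
    [3, 38, -8, -7, 1],
    [6, 78, -8, -14, 1],
    [9, 118, -8, -21, 1],
    [11, 157, -8, -28, 1]
  ]
}}

```text
clock: 18.88
tcp_pos: [0.5658, -0.1131, 0.2285]
tcp_rot: [0.002, -0.445, 0.896, -0.0]
contact_force: [0.6, 0.4, 0.4]
opening: 0.0368
```

Run:
```python
from caps import *
plan(rk(-140,0,.226,250))
```

```text
clock 18.88 tcp [ 0.5658 -0.1131  0.2285] yaw -127.19 open 0.0368 F [0.6 0.4 0.4] j [-0.24  0.46  2.03  0.    0.65 -2.73] tilt [ 0.0042  0.0017 -1.    ]
to (np.float64(0.5288), np.float64(-0.0449), 0.226, 250): d=[-32.   70.7   2.5] rows>=1.9 turn(tool)=-17.2
```

{"api": "move_arm", "payload": {
  "motion": [
    [-14, 30, 0, -7, 1],
    [-28, 62, 0, -14, 1],
    [-32, 71, -10, -17, 1],
    [-32, 71, -35, -17, 1],
    [-32, 71, -44, -17, 1]
  ]
}}

```text
clock: 19.3
tcp_pos: [0.5288, -0.0442, 0.2752]
tcp_rot: [0.003, -0.573, 0.82, -0.001]
contact_force: [1.1, 0.3, -0.0]
opening: 0.0368
```

Run:
```python
from caps import *
im=bot.capture("wrist"); cv2.imwrite("pics/w18.png",im)
plan(rk(-28,0,.272,262))
```

```text
clock 19.35 tcp [ 0.5295 -0.0447  0.2761] yaw -110.17 open 0.0369 F [1.4 0.1 0.6] j [-0.13  0.32  2.12  0.    0.69 -2.92] tilt [ 0.0092  0.001  -1.    ]
to (np.float64(0.5434), np.float64(0.0661), 0.272, 262): d=[-108.8   25.2    4.3] rows>=2.7 turn(tool)=-12.2
```

View pics/w18.png

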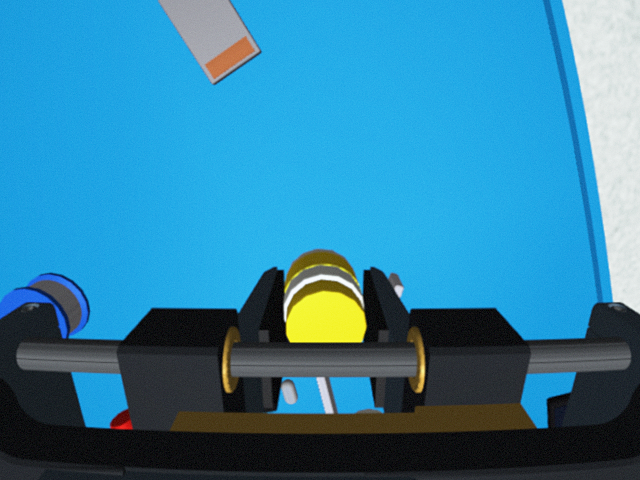

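{"api": "move_arm", "payload": {
  "motion": [
    [-36, 9, 2, -4, 1],
    [-72, 17, 4, -8, 1],
    [-109, 25, 4, -12, 1],
    [-109, 25, 4, -12, 1],
    [-109, 25, 4, -12, 1]
  ]
}}

```text
clock: 19.77
tcp_pos: [0.5441, 0.0672, 0.2721]
tcp_rot: [0.004, -0.655, 0.755, -0.003]
contact_force: [0.7, -0.1, -1.0]
opening: 0.0373
```

Run:
```python
from caps import *
im=bot.capture("wrist"); cv2.imwrite("pics/w19.png",im)
plan(rk(-28,0,.2215,262))
```

```text
clock 19.82 tcp [0.5439 0.0662 0.272 ] yaw -98.18 open 0.0371 F [-0.3  1.1 -0.9] j [ 0.08  0.35  2.09  0.    0.7  -2.92] tilt [ 9.3e-03  9.0e-04 -1.0e+00]
to (np.float64(0.5434), np.float64(0.0661), 0.2215, 262): d=[ 0.3  0.9 50.5] rows>=1.2 turn(tool)=-0.2
```

View pics/w19.png

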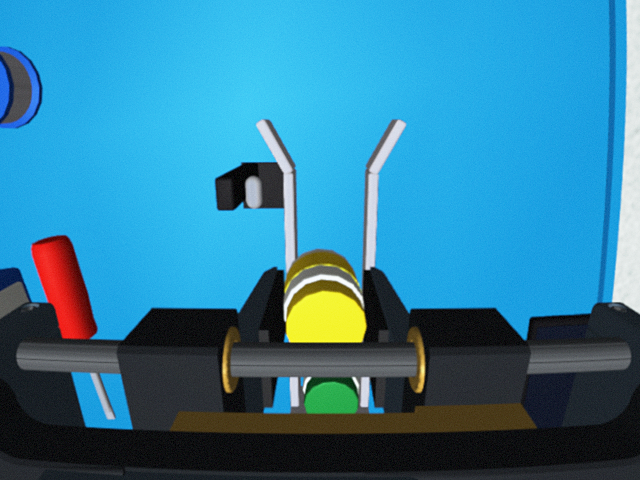

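{"api": "move_arm", "payload": {
  "motion": [
    [0, 2.5, 5, 0, 1],
    [0, 2.5, 22, 0, 1],
    [0, 2.5, 36, 0, 1],
    [0, 2.5, 46, 0, 1],
    [0, 2.5, 50, 0, 1]
  ]
}}

```text
clock: 20.23
tcp_pos: [0.5412, 0.0653, 0.2204]
tcp_rot: [0.003, -0.654, 0.757, -0.002]
contact_force: [-2.3, 0.7, 0.4]
opening: 0.0375
```

Run:
```python
from caps import *
im=bot.capture("scene"); cv2.imwrite("pics/s20.png",cv2.resize(im[130:390,260:520],None,fx=2.3,fy=2.3))
im=bot.capture("wrist"); cv2.imwrite("pics/w20.png",im)
plan(rk(-12,0,.2215,262)); print(inrack(tool()[0]['tcp_pos']))
```

```text
clock 20.33 tcp [0.5414 0.0657 0.2211] yaw -98.28 open 0.0374 F [-3.2 -0.3 -3.2] j [ 0.08  0.43  2.1   0.    0.6  -2.92] tilt [ 7.2e-03  7.0e-04 -1.0e+00]
to (np.float64(0.5455), np.float64(0.082), 0.2215, 262): d=[-16.7  -1.7  -0.4] rows>=0.4 turn(tool)=-0.3
(np.float64(-28.709889116380587), np.float64(1.9920188752053838))
```

View pics/s20.png

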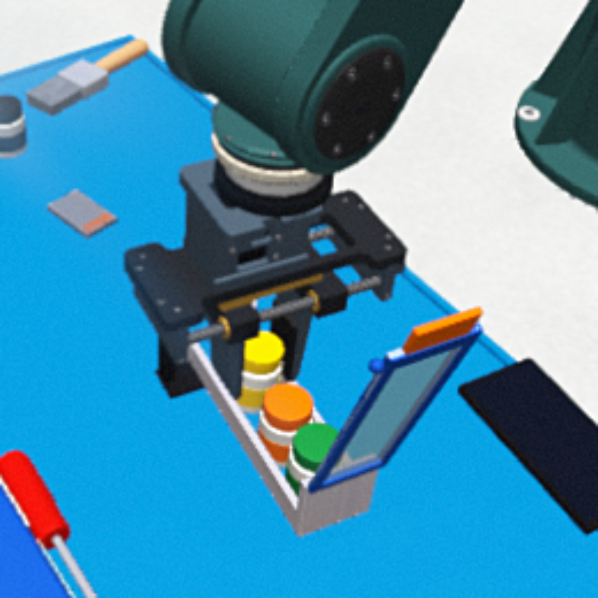

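View pics/w20.png

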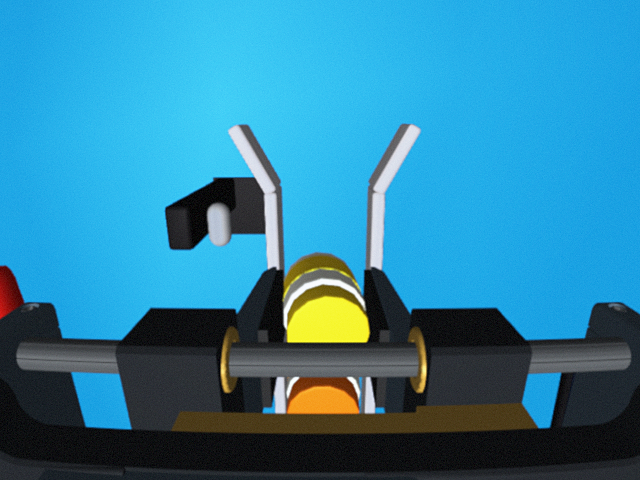

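{"api": "move_arm", "payload": {
  "motion": [
    [-5, 0, -0.5, 0, 1],
    [-9, 0, -0.5, 0, 1],
    [-12, 0, -0.5, 0, 1],
    [-15, 0, -0.5, 0, 1],
    [-16, 0, -0.5, 0, 1]
  ]
}}

```text
clock: 20.75
tcp_pos: [0.5437, 0.082, 0.2218]
tcp_rot: [0.003, -0.654, 0.756, -0.002]
contact_force: [-4.5, -3.2, -0.1]
opening: 0.0378
```

Run:
```python
from caps import *
plan(rk(-12,0,.2215,262)); print(inrack(tool()[0]['tcp_pos']))
```

```text
clock 20.75 tcp [0.5437 0.082  0.2218] yaw -98.25 open 0.0378 F [-4.5 -3.2 -0.1] j [ 0.11  0.44  2.09 -0.    0.61 -2.89] tilt [ 7.3e-03  6.0e-04 -1.0e+00]
to (np.float64(0.5455), np.float64(0.082), 0.2215, 262): d=[-0.2 -1.8  0.4] rows>=0.0 turn(tool)=-0.2
(np.float64(-12.228506652432884), np.float64(1.8372679979026456))
```

{"api": "move_arm", "payload": {
  "motion": [
    [0, 1, 1, 0, 1],
    [0, 1, 1, 0, -0.15],
    [0, 1, 1, 0, -0.15],
    [0, 1, 1, 0, -0.15],
    [0, 1, 1, 0, -0.15]
  ]
}}

```text
clock: 21.17
tcp_pos: [0.5429, 0.0821, 0.221]
tcp_rot: [0.003, -0.654, 0.756, -0.002]
contact_force: [0.5, -0.3, -0.5]
opening: 0.0525
```

{"api": "move_arm", "payload": {
  "motion": [
    [0, 0, 0, 0, -0.15],
    [0, 0, -20, 0, -0.15],
    [0, 0, -45, 0, -0.15],
    [0, 0, -68, 0, -0.15]
  ]
}}

```text
clock: 21.5
tcp_pos: [0.5422, 0.082, 0.2897]
tcp_rot: [0.003, -0.654, 0.756, -0.002]
contact_force: [-0.3, -1.2, 0.1]
opening: 0.0526
```

Run:
```python
from caps import *
im=bot.capture("scene"); cv2.imwrite("pics/s21.png",im)
im=bot.capture("wrist"); cv2.imwrite("pics/w21.png",im)
plan((.5585,-.3275,.285,205))
```

```text
clock 21.6 tcp [0.5435 0.0822 0.2923] yaw -98.26 open 0.0526 F [-0.2  0.5  0.2] j [ 0.11  0.31  2.08 -0.    0.73 -2.89] tilt [ 0.013   0.0013 -0.9999]
to (0.5585, -0.3275, 0.285, 205): d=[403.3 -73.6   6.9] rows>=9.8 turn(tool)=56.7
```

View pics/s21.png

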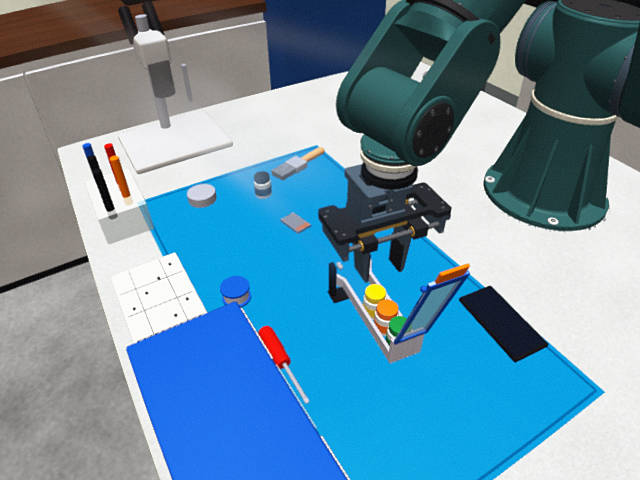

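View pics/w21.png

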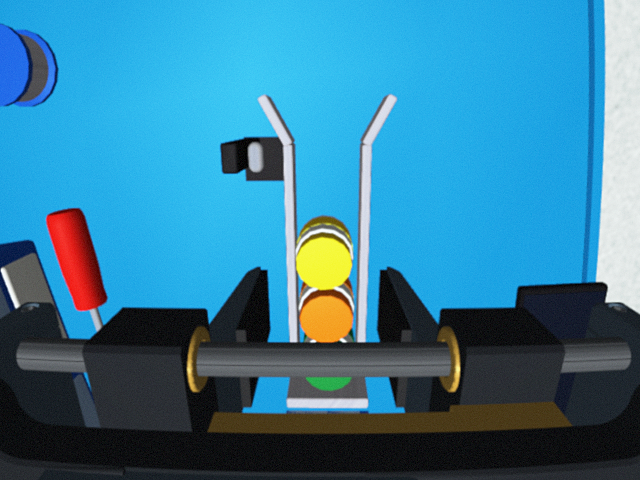

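{"api": "move_arm", "payload": {
  "motion": [
    [40, -7, 0, 6, -0.5],
    [80, -15, 0, 12, -0.5],
    [120, -22, 0, 18, -0.5],
    [160, -29, 0, 24, -0.5],
    [200, -37, 0, 30, -0.5]
  ]
}}

```text
clock: 22.02
tcp_pos: [0.5509, -0.1229, 0.2916]
tcp_rot: [0.006, -0.434, 0.901, -0.002]
contact_force: [0.9, 0.3, -0.0]
opening: 0.0686
```

Run:
```python
from caps import *
plan((.558,-.3285,.28,205))
```

```text
clock 22.02 tcp [ 0.5509 -0.1229  0.2916] yaw -128.54 open 0.0686 F [ 0.9  0.3 -0. ] j [-0.26  0.33  2.06  0.01  0.74 -2.74] tilt [ 0.0128  0.0015 -0.9999]
to (0.558, -0.3285, 0.28, 205): d=[ 156.5 -133.6   11.4] rows>=4.9 turn(tool)=26.5
```

{"api": "move_arm", "payload": {
  "motion": [
    [31, -26, 0, 6, -0.5],
    [62, -53, 2, 12, -0.5],
    [93, -80, 6, 18, -0.5],
    [124, -106, 10, 24, -0.5],
    [155, -132, 14, 26, -0.5]
  ]
}}

```text
clock: 22.43
tcp_pos: [0.5572, -0.3285, 0.2766]
tcp_rot: [0.006, -0.217, 0.976, -0.001]
contact_force: [1.6, -0.4, 0.7]
opening: 0.0685
```

{"api": "move_arm", "payload": {
  "motion": [
    [0, 0, 0, 0, -0.5],
    [0, 0, 0, 0, -0.5]
  ]
}}

```text
clock: 22.6
tcp_pos: [0.5567, -0.3303, 0.2754]
tcp_rot: [0.006, -0.216, 0.976, -0.0]
contact_force: [0.8, 0.6, -0.5]
opening: 0.0682
```

Run:
```python
from caps import *
im=bot.capture("wrist"); cv2.imwrite("pics/w22.png",im)
c=bot.calibration("wrist"); print(proj(c,[.5575,-.3285,.052]))
plan((.5575,-.3285,.2175,205))
```

```text
[322.76210553 272.07196712]
clock 22.65 tcp [ 0.5567 -0.3289  0.2756] yaw -154.98 open 0.0683 F [ 0.5  0.5 -0.8] j [-0.57  0.47  1.89  0.01  0.78 -2.59] tilt [ 0.0116  0.0024 -0.9999]
to (0.5575, -0.3285, 0.2175, 205): d=[-0.2  0.2 58.1] rows>=1.4 turn(tool)=0.0
```

View pics/w22.png

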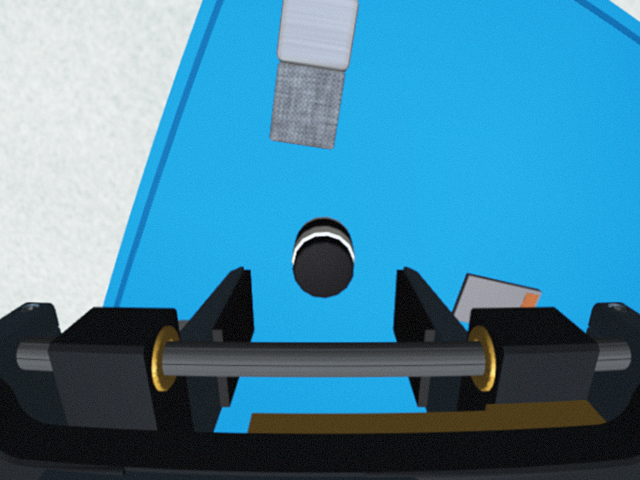

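{"api": "move_arm", "payload": {
  "motion": [
    [2, 0, 25, 0, -0.4],
    [3, 0, 50, 0, -0.2],
    [3, 0, 57, 0, 0],
    [3, 0, 57, 0, 1],
    [3, 0, 57, 0, 1]
  ]
}}

```text
clock: 23.07
tcp_pos: [0.555, -0.3292, 0.2189]
tcp_rot: [0.006, -0.217, 0.976, 0.0]
contact_force: [0.4, -0.8, 1.0]
opening: 0.04
```

{"api": "move_arm", "payload": {
  "motion": [
    [0, 0, 0, 0, 1],
    [0, 0, 0, 0, 1],
    [0, 0, 0, 0, 1]
  ]
}}

```text
clock: 23.32
tcp_pos: [0.5554, -0.3292, 0.2201]
tcp_rot: [0.006, -0.217, 0.976, -0.0]
contact_force: [0.3, 0.5, -1.0]
opening: 0.0366
```

Run:
```python
from caps import *
plan((.59,-.2,.226,220),rk(-140,0,.226,250))
```

```text
clock 23.32 tcp [ 0.5554 -0.3292  0.2201] yaw -154.89 open 0.0366 F [ 0.3  0.5 -1. ] j [-0.57  0.55  1.89  0.01  0.69 -2.59] tilt [ 0.0124  0.0019 -0.9999]
to (0.59, -0.2, 0.226, 220): d=[-86.2 102.2  -5.3] rows>=3.2 turn(tool)=-14.9
to (np.float64(0.5288), np.float64(-0.0449), 0.226, 250): d=[-96.6 268.6  -5.7] rows>=6.8 turn(tool)=-44.9
```

{"api": "move_arm", "payload": {
  "motion": [
    [0, 0, -12, 0, 1],
    [-10, 28, -18, -7, 1],
    [-24, 66, -18, -14, 1],
    [-38, 105, -18, -21, 1],
    [-52, 144, -18, -28, 1]
  ]
}}

```text
clock: 23.73
tcp_pos: [0.5408, -0.1755, 0.2396]
tcp_rot: [0.006, -0.449, 0.893, -0.002]
contact_force: [0.4, 0.4, -1.4]
opening: 0.037
```

Run:
```python
from caps import *
plan(rk(-140,0,.24,250))
```

```text
clock 23.73 tcp [ 0.5408 -0.1755  0.2396] yaw -126.6 open 0.037 F [ 0.4  0.4 -1.4] j [-0.36  0.43  2.05  0.01  0.65 -2.87] tilt [ 0.0138  0.0014 -0.9999]
to (np.float64(0.5288), np.float64(-0.0449), 0.24, 250): d=[-97.7  87.5  -0.4] rows>=3.1 turn(tool)=-16.6
```

{"api": "move_arm", "payload": {
  "motion": [
    [-32, 29, 0, -4, 1],
    [-65, 58, 0, -9, 1],
    [-98, 87, -3, -15, 1],
    [-98, 87, -20, -15, 1],
    [-98, 87, -34, -15, 1]
  ]
}}

```text
clock: 24.15
tcp_pos: [0.5285, -0.0424, 0.275]
tcp_rot: [0.006, -0.564, 0.826, -0.003]
contact_force: [0.8, -0.1, -0.9]
opening: 0.037
```

Run:
```python
from caps import *
im=bot.capture("wrist"); cv2.imwrite("pics/w24.png",im)
plan(rk(-58,0,.275,262))
```

```text
clock 24.2 tcp [ 0.5297 -0.0436  0.2776] yaw -111.45 open 0.0371 F [ 3.9 -1.3  1.6] j [-0.13  0.31  2.12  0.    0.69 -2.9 ] tilt [ 0.0173  0.001  -0.9998]
to (np.float64(0.5395), np.float64(0.0364), 0.275, 262): d=[-78.   20.2   2.8] rows>=1.9 turn(tool)=-13.5
```

View pics/w24.png

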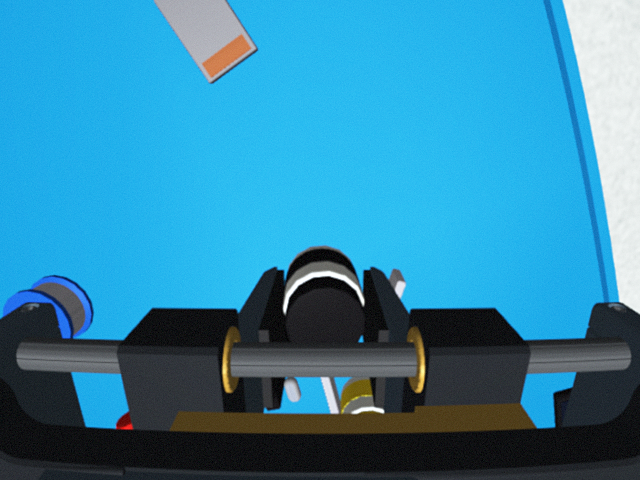

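```bash
cat >> h.py <<'E'
def rkt(x,y,z,yaw=262.5,L=0.2):
    o,r=tool(); t=r.apply([0,0,1]); p=rk(x,y,z,yaw)
    return (p[0]-t[0]*L,p[1]-t[1]*L,z,yaw)
E
python3 - <<'E'
from h import *
plan(rkt(-54,1.5,.275,262.5))
E
```

```text
clock 24.2 tcp [ 0.5297 -0.0436  0.2776] yaw -111.45 open 0.0371 F [ 3.9 -1.3  1.6] j [-0.13  0.31  2.12  0.    0.69 -2.9 ] tilt [ 0.0173  0.001  -0.9998]
to (np.float64(0.535132828470253), np.float64(0.04040375166487469), 0.275, 262.5): d=[-80.2  25.8   2.8] rows>=2.0 turn(tool)=-14.0
```

{"api": "move_arm", "payload": {
  "motion": [
    [-25, 8, 0, -4, 1],
    [-55, 17, 0, -9, 1],
    [-80, 26, 0, -14, 1],
    [-80, 26, 1, -14, 1],
    [-80, 26, 1, -14, 1]
  ]
}}

```text
clock: 24.62
tcp_pos: [0.5349, 0.0409, 0.2772]
tcp_rot: [0.007, -0.66, 0.751, -0.006]
contact_force: [-0.1, -0.3, -0.5]
opening: 0.037
```

{"api": "move_arm", "payload": {
  "motion": [
    [0, 0, 0, 0, 1],
    [0, 0, 0, 0, 1]
  ]
}}

```text
clock: 24.78
tcp_pos: [0.535, 0.0402, 0.2774]
tcp_rot: [0.007, -0.659, 0.752, -0.006]
contact_force: [0.4, 0.4, -1.5]
opening: 0.0369
```

Run:
```python
from caps import *
im=bot.capture("wrist"); cv2.imwrite("pics/w25.png",im)
im=bot.capture("scene"); cv2.imwrite("pics/s25.png",cv2.resize(im[180:390,260:520],None,fx=3,fy=2.8))
plan(rkt(-54,1.5,.2215,262.5))
```

```text
clock 24.88 tcp [0.535  0.0401 0.2773] yaw -97.49 open 0.0368 F [-0.1 -1.1 -0.5] j [ 0.03  0.32  2.11  0.    0.69 -2.98] tilt [ 0.0182  0.001  -0.9998]
to (np.float64(0.534956889216424), np.float64(0.04040788171604751), 0.2215, 262.5): d=[-0.1  1.1 55.8] rows>=1.3 turn(tool)=0.0
```

View pics/w25.png

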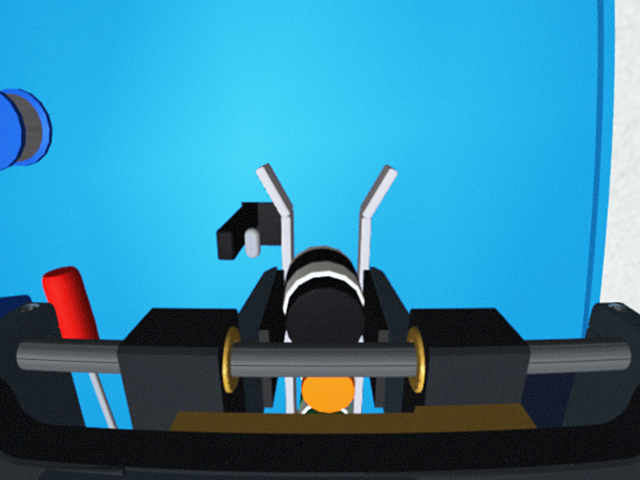

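View pics/s25.png

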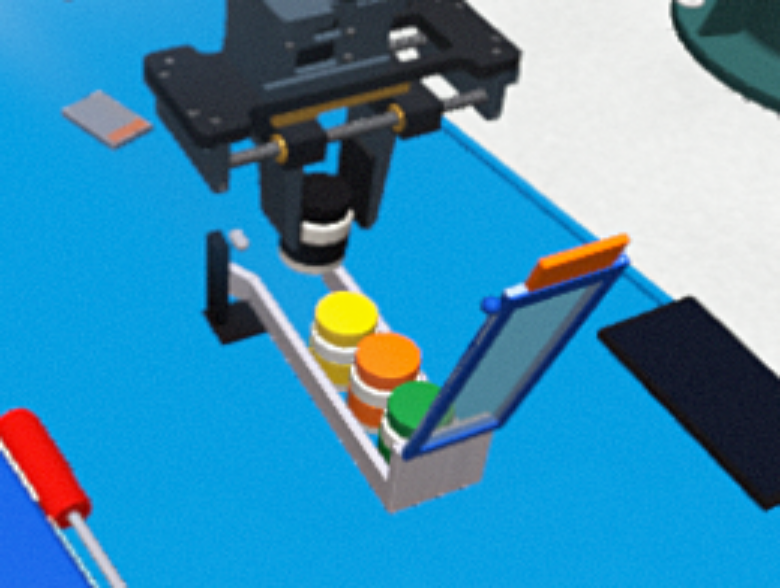

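{"api": "move_arm", "payload": {
  "motion": [
    [0, 1.2, 3, 0, 1],
    [0, 1.2, 15, 0, 1],
    [0, 1.2, 25, 0, 1],
    [0, 1.2, 32, 0, 1],
    [0, 1.2, 36, 0, 1]
  ]
}}

```text
clock: 25.3
tcp_pos: [0.534, 0.0402, 0.2395]
tcp_rot: [0.006, -0.659, 0.752, -0.005]
contact_force: [-0.5, 0.4, -2.0]
opening: 0.0369
```

Run:
```python
from caps import *
im=bot.capture("wrist"); cv2.imwrite("pics/w26.png",im)
im=bot.capture("scene"); cv2.imwrite("pics/s26.png",cv2.resize(im[180:390,260:520],None,fx=3,fy=2.8))
plan(rkt(-54,1.5,.2215,262.5))
```

```text
clock 25.4 tcp [0.5341 0.0403 0.2401] yaw -97.49 open 0.0369 F [ 0.7  0.3 -0.9] j [ 0.03  0.39  2.12  0.    0.62 -2.98] tilt [ 1.630e-02  9.000e-04 -9.999e-01]
to (np.float64(0.5353340930405528), np.float64(0.04042181956143289), 0.2215, 262.5): d=[-0.2 -0.9 18.6] rows>=0.4 turn(tool)=0.0
```

View pics/w26.png

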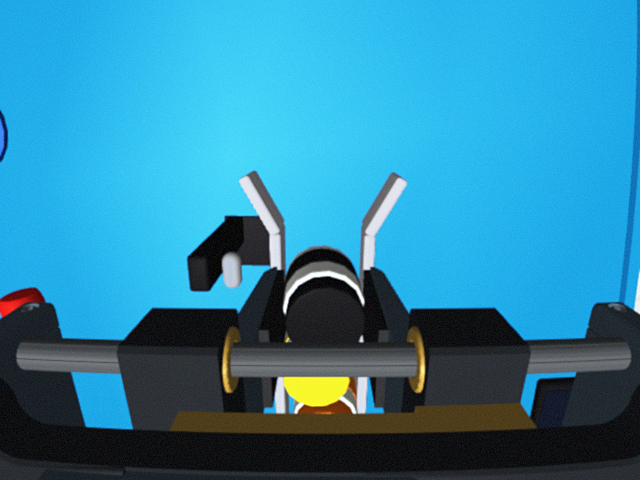

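View pics/s26.png

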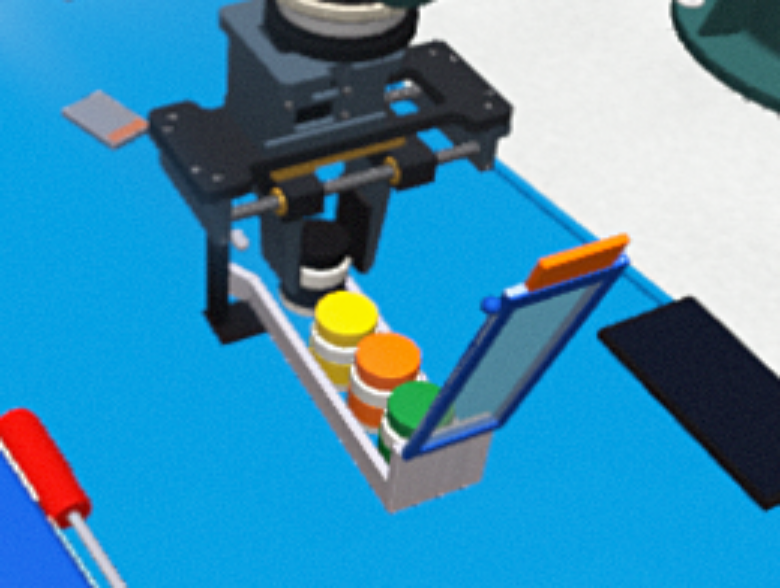

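{"api": "move_arm", "payload": {
  "motion": [
    [0, 0, 5, 0, 1],
    [0, 0, 10, 0, 1],
    [0, 0, 15, 0, 1],
    [0, 0, 17, 0, 1],
    [0, 0, 18, 0, 1]
  ]
}}

```text
clock: 25.82
tcp_pos: [0.5343, 0.0403, 0.2216]
tcp_rot: [0.006, -0.659, 0.752, -0.005]
contact_force: [-0.2, -0.3, -1.0]
opening: 0.037
```

Run:
```python
from caps import *
im=bot.capture("wrist"); cv2.imwrite("pics/w27.png",im)
im=bot.capture("scene"); cv2.imwrite("pics/s27.png",cv2.resize(im[180:390,260:520],None,fx=3,fy=2.8))
plan(rkt(-50,1.5,.2215,262.5))
```

```text
clock 25.92 tcp [0.5344 0.0403 0.222 ] yaw -97.49 open 0.0368 F [-0.5 -0.1 -1.3] j [ 0.03  0.42  2.12  0.    0.59 -2.98] tilt [ 1.620e-02  9.000e-04 -9.999e-01]
to (np.float64(0.5358664972556071), np.float64(0.04432283993785297), 0.2215, 262.5): d=[-4.2 -0.9  0.5] rows>=0.1 turn(tool)=0.0
```

View pics/w27.png

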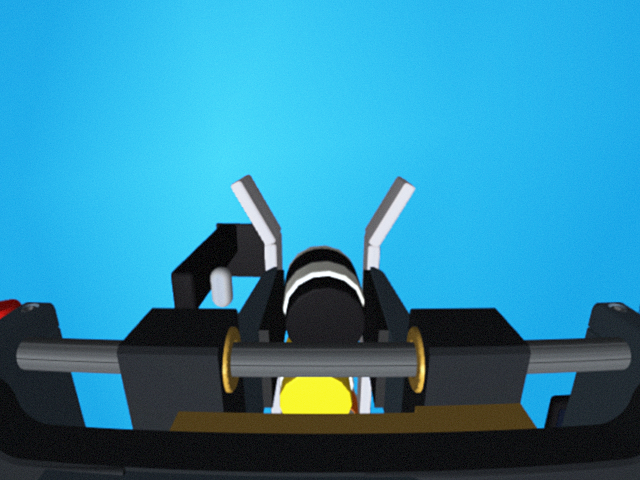

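View pics/s27.png

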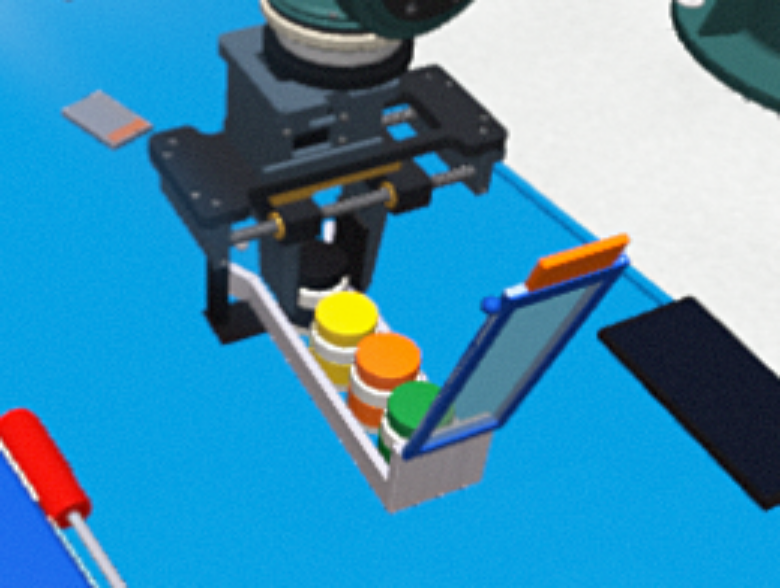

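Black is down in the lane behind yellow. Push about 5 mm forward and watch the force.

{"api": "move_arm", "payload": {
  "motion": [
    [-1, -0.5, 0, 0, 1],
    [-2, -0.5, 0, 0, 1],
    [-3, -0.5, 0, 0, 1],
    [-4, -0.5, 0, 0, 1],
    [-5, -0.5, 0, 0, 1]
  ]
}}

```text
clock: 26.33
tcp_pos: [0.5356, 0.0454, 0.2221]
tcp_rot: [0.006, -0.659, 0.752, -0.005]
contact_force: [-0.3, -0.4, -1.1]
opening: 0.0367
```

Run:
```python
from caps import *
im=bot.capture("scene"); cv2.imwrite("pics/s28.png",cv2.resize(im[180:390,260:520],None,fx=3,fy=2.8))
plan(rkt(-50,1.5,.2215,262.5))
o,r=tool(); print(inrack(o['tcp_pos']+.2*r.apply([0,0,1])))
```

```text
clock 26.38 tcp [0.5356 0.0455 0.2221] yaw -97.48 open 0.0371 F [-0.3 -1.  -1.7] j [ 0.04  0.42  2.11  0.    0.59 -2.97] tilt [ 1.630e-02  9.000e-04 -9.999e-01]
to (np.float64(0.5358479784103007), np.float64(0.044318699094161536), 0.2215, 262.5): d=[ 1.1 -0.4  0.6] rows>=0.0 turn(tool)=0.0
(np.float64(-48.91039156139677), np.float64(1.860702749873157))
```

View pics/s28.png

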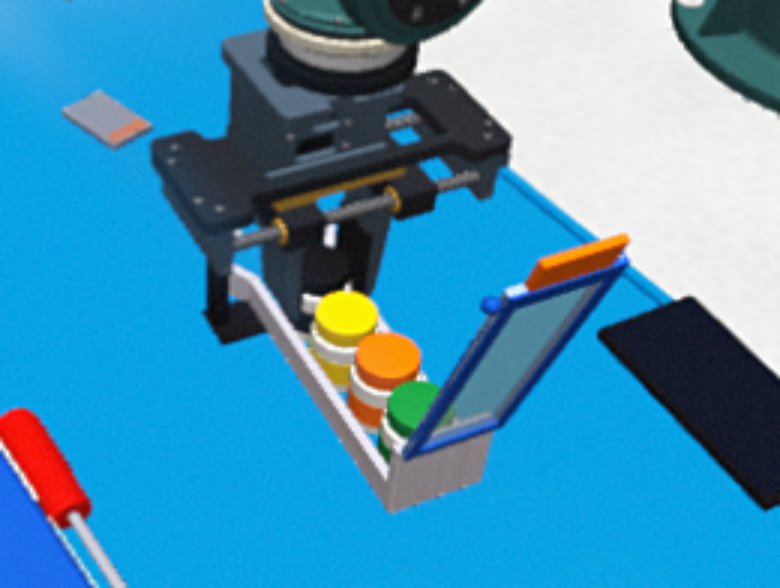

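{"api": "move_arm", "payload": {
  "motion": [
    [0, 0, 1, 0, 1],
    [0, 0, 1, 0, 0.03],
    [0, 0, 1, 0, 0.03],
    [0, 0, 1, 0, 0.03],
    [0, 0, 1, 0, 0.03]
  ]
}}

```text
clock: 26.8
tcp_pos: [0.5357, 0.0454, 0.2211]
tcp_rot: [0.006, -0.659, 0.752, -0.005]
contact_force: [0.6, -0.3, -0.6]
opening: 0.0442
```

{"api": "move_arm", "payload": {
  "motion": [
    [0, 0, -5, 0, 0.03],
    [0, 0, -20, 0, 0.03],
    [0, 0, -40, 0, 0.03],
    [0, 0, -68, 0, 0.03]
  ]
}}

```text
clock: 27.13
tcp_pos: [0.5339, 0.0453, 0.2889]
tcp_rot: [0.005, -0.659, 0.752, -0.004]
contact_force: [-0.5, -0.8, -0.1]
opening: 0.0442
```

Run:
```python
from caps import *
im=bot.capture("scene"); cv2.imwrite("pics/s29.png",cv2.resize(im[180:390,260:520],None,fx=3,fy=2.8))
im=bot.capture("wrist"); cv2.imwrite("pics/w29.png",im)
plan()
```

```text
clock 27.23 tcp [0.5358 0.0454 0.2929] yaw -97.48 open 0.0442 F [ 0.2 -0.1 -0.2] j [ 0.04  0.29  2.11  0.    0.72 -2.97] tilt [ 0.0219  0.0011 -0.9998]
```

View pics/s29.png

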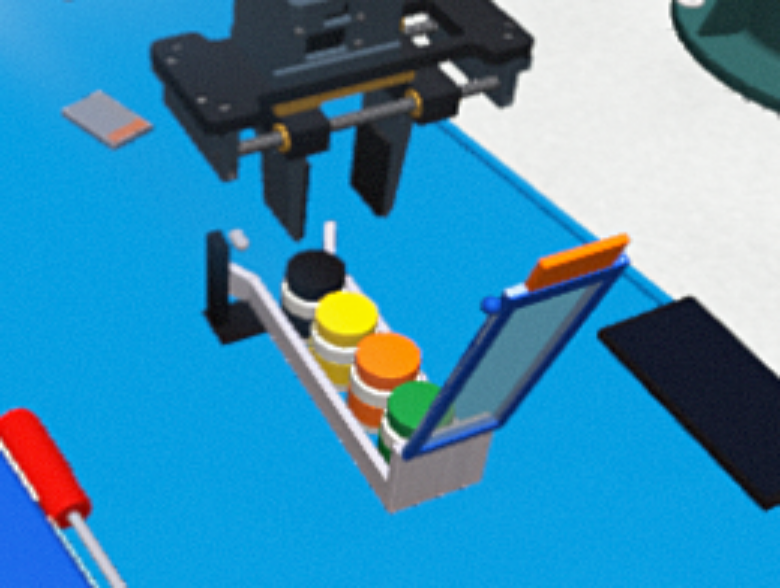

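View pics/w29.png

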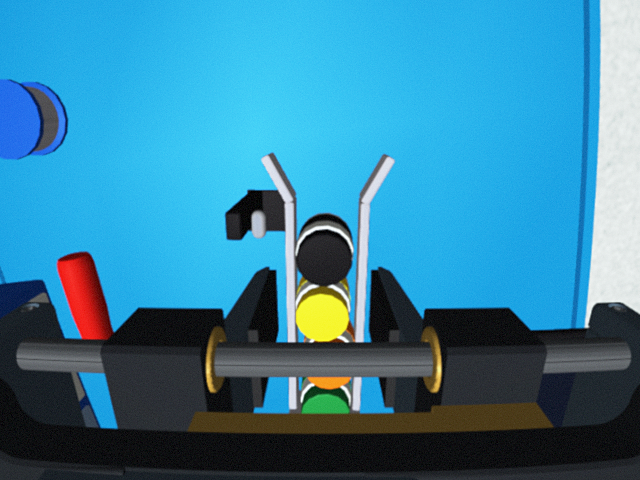

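{"api": "move_arm", "payload": {
  "motion": [
    [0, 0, -40, 0, 0.2],
    [0, 0, -80, 0, 0.5],
    [0, 0, -120, 0, 1],
    [0, 0, -155, 0, 1],
    [0, 0, -188, 0, 1]
  ]
}}

```text
clock: 27.65
tcp_pos: [0.5312, 0.0452, 0.4831]
tcp_rot: [0.009, -0.659, 0.752, -0.007]
contact_force: [1.2, 0.8, 0.5]
opening: 0.0139
```

Run:
```python
from h import *
plan(rkt(205,0,.481,262.5,.191))
for n in("scene","top"):
    bot.capture(n)
cs={n:bot.calibration(n) for n in("scene","top")}
pp={n:bot.place_of("lid_tab",n)[0] for n in cs}
print({n:(round(p['conf'],2),p['pixel']) for n,p in pp.items()})
P,e=tri(cs['scene'],pp['scene']['pixel'],cs['top'],pp['top']['pixel']); print(P,e,inrack(P))
```

```text
clock 27.65 tcp [0.5312 0.0452 0.4831] yaw -97.48 open 0.0139 F [1.2 0.8 0.5] j [ 0.04  0.02  2.02  0.    1.08 -2.97] tilt [ 0.0228  0.0012 -0.9997]
to (np.float64(0.5695495933312679), np.float64(0.29687866106380634), 0.481, 262.5): d=[-254.5   -5.1    3.2] rows>=6.1 turn(tool)=0.0
{'scene': (0.59, [452.3, 272.2]), 'top': (0.67, [233.5, 262.4])}
[0.50355734 0.10940197 0.10357584] 0.13169040814439964 (np.float64(9.685887008007652), np.float64(45.193562971530575))
```

{"api": "move_arm", "payload": {
  "motion": [
    [-40, -1, 0, 0, 1],
    [-80, -2, 0, 0, 1],
    [-120, -3, 0, 0, 1],
    [-160, -4, 0, 0, 1],
    [-200, -5, 0, 0, 1]
  ]
}}

```text
clock: 28.27
tcp_pos: [0.5622, 0.2447, 0.48]
tcp_rot: [0.008, -0.659, 0.752, -0.007]
contact_force: [0.5, -0.2, -0.7]
opening: 0.0005
```

Run:
```python
from h import *
plan(rkt(205,0,.381,262.5,.191))
im=bot.capture("scene"); cv2.imwrite("pics/s30.png",im)
```

```text
clock 28.27 tcp [0.5622 0.2447 0.48  ] yaw -97.5 open 0.0005 F [ 0.5 -0.2 -0.7] j [ 0.37  0.16  1.87 -0.01  1.09 -2.63] tilt [ 2.070e-02  1.000e-04 -9.998e-01]
to (np.float64(0.5699501305519652), np.float64(0.29707430133234125), 0.381, 262.5): d=[-52.7   1.2  99.1] rows>=2.7 turn(tool)=0.0
```

View pics/s30.png

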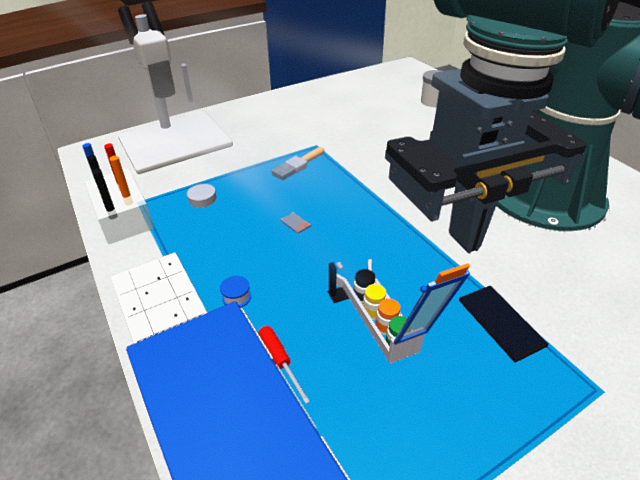

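{"api": "move_arm", "payload": {
  "motion": [
    [-30, 0, 0, 0, 1],
    [-53, 1, 5, 0, 1],
    [-53, 1, 40, 0, 1],
    [-53, 1, 75, 0, 1],
    [-53, 1, 99, 0, 1]
  ]
}}

```text
clock: 28.73
tcp_pos: [0.5697, 0.3023, 0.3764]
tcp_rot: [0.006, -0.66, 0.751, -0.006]
contact_force: [0.0, -0.2, -1.1]
opening: 0.0003
```

Run:
```python
from h import *
plan(rkt(175,0,.381,262.5,.191),rkt(100,0,.381,262.5,.191))
im=bot.capture("scene"); cv2.imwrite("pics/s31.png",im)
im=bot.capture("wrist"); cv2.imwrite("pics/w31.png",im)
```

```text
clock 28.73 tcp [0.5697 0.3023 0.3764] yaw -97.35 open 0.0003 F [ 0.  -0.2 -1.1] j [ 0.45  0.33  1.87 -0.01  0.93 -2.56] tilt [ 1.720e-02 -1.000e-04 -9.999e-01]
to (np.float64(0.5666153514254351), np.float64(0.2674165162014126), 0.381, 262.5): d=[35.  -1.5 -4.7] rows>=0.8 turn(tool)=0.2
to (np.float64(0.5569153514254351), np.float64(0.19301651620141255), 0.381, 262.5): d=[110.1  -1.4  -4.8] rows>=2.6 turn(tool)=0.2
```

View pics/s31.png

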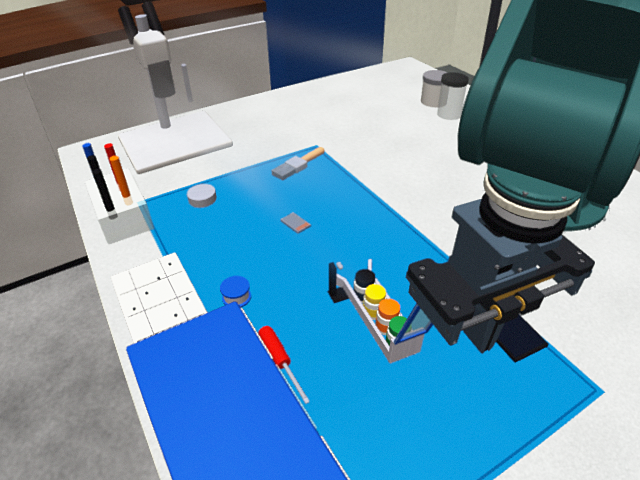

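View pics/w31.png

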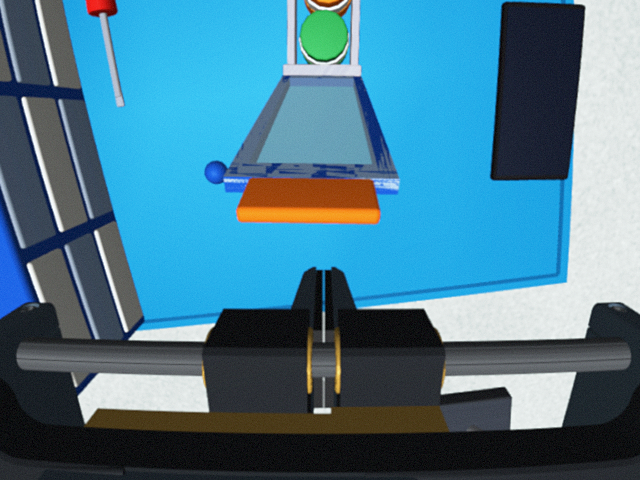

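{"api": "move_arm", "payload": {
  "motion": [
    [25, -1, -3, 0, 1],
    [40, -1, -3, 0, 1],
    [55, -1, -3, 0, 1],
    [70, -1, -3, 0, 1],
    [85, -1, -3, 0, 1]
  ]
}}

```text
clock: 29.25
tcp_pos: [0.5594, 0.216, 0.3793]
tcp_rot: [0.005, -0.66, 0.751, -0.005]
contact_force: [1.0, 0.6, 0.2]
opening: 0.0007
```

Run:
```python
from h import *
plan(rkt(50,0,.381,262.5,.191))
im=bot.capture("wrist"); cv2.imwrite("pics/w32.png",im)
```

```text
clock 29.25 tcp [0.5594 0.216  0.3793] yaw -97.41 open 0.0007 F [1.  0.6 0.2] j [ 0.33  0.25  1.96 -0.01  0.92 -2.68] tilt [ 0.0144 -0.0015 -0.9999]
to (np.float64(0.5508416484839735), np.float64(0.14379446106123786), 0.381, 262.5): d=[72.7 -0.8 -1.7] rows>=1.7 turn(tool)=0.1
```

View pics/w32.png

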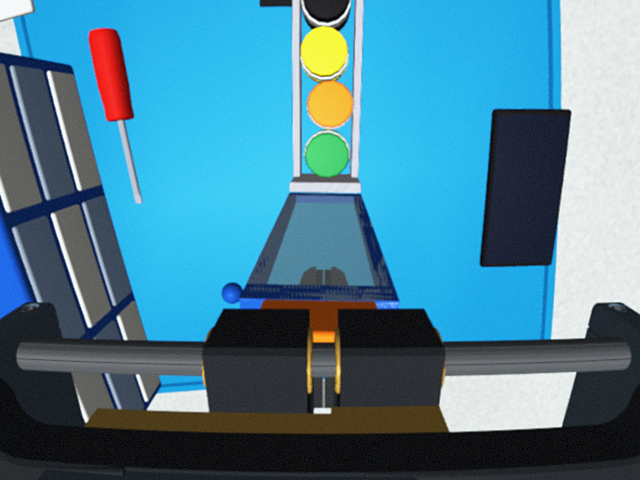

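{"api": "move_arm", "payload": {
  "motion": [
    [0, 0, -10, 0, 1],
    [8, 0, -20, 0, 1],
    [22, 0, -20, 0, 1],
    [36, 0, -20, 0, 1],
    [50, 0, -20, 0, 1]
  ]
}}

```text
clock: 29.72
tcp_pos: [0.5519, 0.1634, 0.3991]
tcp_rot: [0.004, -0.66, 0.751, -0.005]
contact_force: [1.3, 1.9, -0.6]
opening: 0.0003
```

Run:
```python
from h import *
plan(rkt(30,0,.39,262.5,.191)); o,r=tool(); print(inrack(o['tcp_pos']+.191*r.apply([0,0,1])))
im=bot.capture("wrist"); cv2.imwrite("pics/w33.png",im)
im=bot.capture("scene"); cv2.imwrite("pics/s33.png",im)
```

```text
clock 29.72 tcp [0.5519 0.1634 0.3991] yaw -97.42 open 0.0003 F [ 1.3  1.9 -0.6] j [ 0.25  0.19  1.99 -0.01  0.94 -2.76] tilt [ 0.014  -0.0023 -0.9999]
to (np.float64(0.5483350527700463), np.float64(0.12403634157768142), 0.39, 262.5): d=[39.5 -1.4  9.2] rows>=1.0 turn(tool)=0.1
(np.float64(69.44349219149528), np.float64(1.570484246822969))
```

View pics/w33.png

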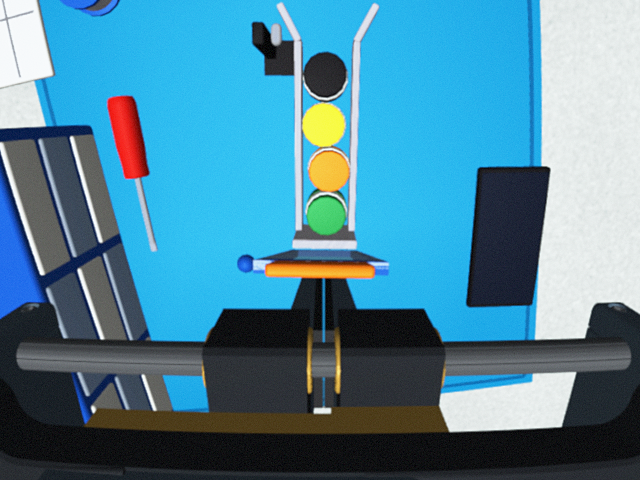

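View pics/s33.png

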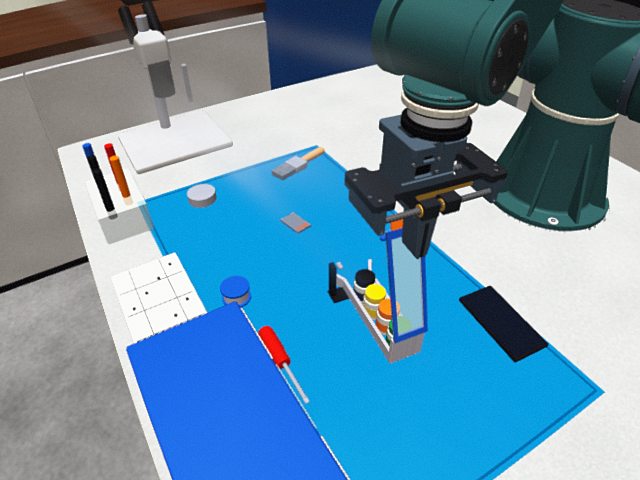

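{"api": "move_arm", "payload": {
  "motion": [
    [18, -1, 2, 0, 1],
    [34, -1, 5, 0, 1],
    [48, -1, 10, 0, 1],
    [63, -1, 18, 0, 1],
    [78, -1, 27, 0, 1]
  ]
}}

```text
clock: 30.23
tcp_pos: [0.5428, 0.0842, 0.3714]
tcp_rot: [0.004, -0.659, 0.752, -0.005]
contact_force: [0.9, 1.1, 1.1]
opening: 0.0005
```

Run:
```python
from h import *
plan(rkt(-23,0,.359,262.5,.191),rkt(-57,0,.318,262.5,.191)); o,r=tool(); print(inrack(o['tcp_pos']+.191*r.apply([0,0,1])))
im=bot.capture("wrist"); cv2.imwrite("pics/w34.png",im)
im=bot.capture("scene"); cv2.imwrite("pics/s34.png",im)
```

```text
clock 30.23 tcp [0.5428 0.0842 0.3714] yaw -97.53 open 0.0005 F [0.9 1.1 1.1] j [ 0.11  0.19  2.06 -0.01  0.88 -2.89] tilt [ 0.013  -0.0028 -0.9999]
to (np.float64(0.5416085107729828), np.float64(0.07163407082178593), 0.359, 262.5): d=[12.6 -0.3 12.4] rows>=0.4 turn(tool)=-0.0
to (np.float64(0.5372085107729827), np.float64(0.037934070821785924), 0.318, 262.5): d=[46.5  0.2 53.4] rows>=1.7 turn(tool)=-0.0
(np.float64(-10.411123503912929), np.float64(0.4755262827303193))
```

View pics/w34.png

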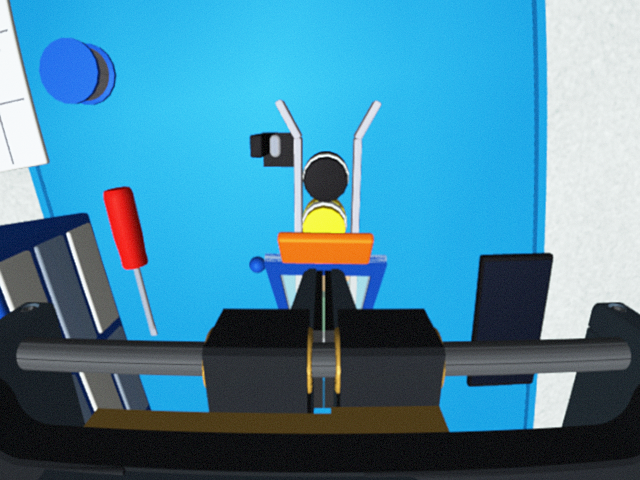

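View pics/s34.png

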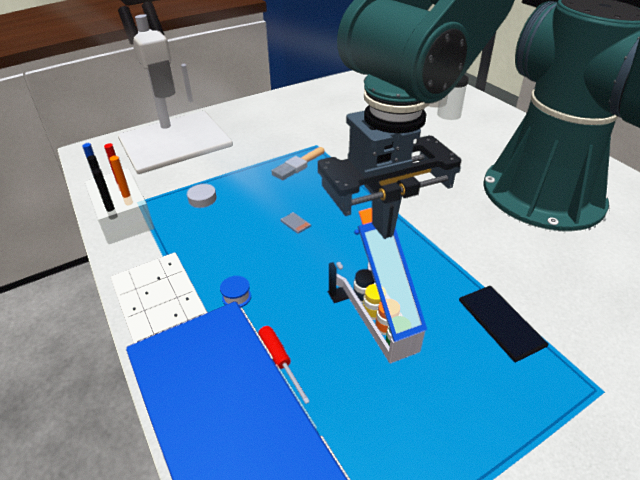

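{"api": "move_arm", "payload": {
  "motion": [
    [13, 0, 13, 0, 1],
    [22, 0, 23, 0, 1],
    [31, 0, 33, 0, 1],
    [39, 0, 43, 0, 1],
    [47, 0, 53, 0, 1]
  ]
}}

```text
clock: 30.75
tcp_pos: [0.5365, 0.0363, 0.3164]
tcp_rot: [0.003, -0.659, 0.752, -0.005]
contact_force: [-0.4, -0.4, 0.7]
opening: 0.0003
```

Run:
```python
from h import *
plan(rkt(-75,0,.291,262.5,.191),rkt(-86,0,.275,262.5,.191)); o,r=tool(); print(inrack(o['tcp_pos']+.191*r.apply([0,0,1])))
im=bot.capture("wrist"); cv2.imwrite("pics/w35.png",im)
```

```text
clock 30.75 tcp [0.5365 0.0363 0.3164] yaw -97.61 open 0.0003 F [-0.4 -0.4  0.7] j [ 0.02  0.26  2.1  -0.01  0.77 -2.98] tilt [ 0.0098 -0.0034 -0.9999]
to (np.float64(0.535429225830809), np.float64(0.02015268956035275), 0.291, 262.5): d=[16.1 -0.9 25.4] rows>=0.7 turn(tool)=-0.1
to (np.float64(0.534029225830809), np.float64(0.009252689560352752), 0.275, 262.5): d=[27.1 -0.7 41.4] rows>=1.2 turn(tool)=-0.1
(np.float64(-58.880599556587924), np.float64(1.0833475333440545))
```

View pics/w35.png

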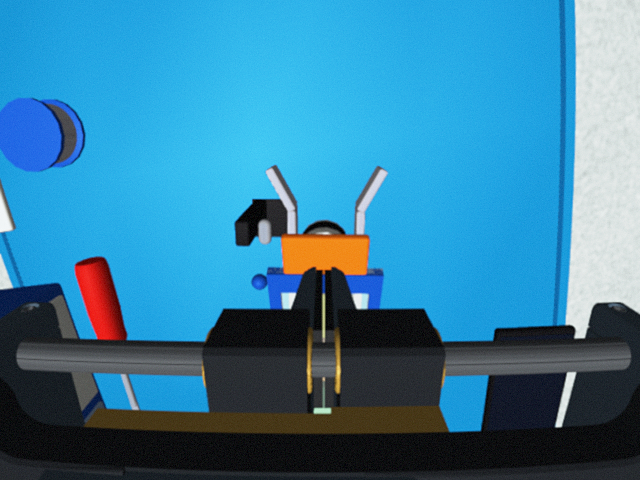

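{"api": "move_arm", "payload": {
  "motion": [
    [6, 0, 9, 2, 1],
    [11, 0, 17, 4, 1],
    [16, 0, 25, 6, 1],
    [22, 0, 33, 7, 1],
    [27, 0, 40, 7, 1]
  ]
}}

```text
clock: 31.22
tcp_pos: [0.5324, 0.008, 0.2738]
tcp_rot: [0.002, -0.611, 0.792, -0.004]
contact_force: [0.3, -0.4, -0.1]
opening: 0.0007
```

Run:
```python
from h import *
plan(rkt(-94,0,.258,255,.191)); o,r=tool(); print(inrack(o['tcp_pos']+.191*r.apply([0,0,1])))
im=bot.capture("wrist"); cv2.imwrite("pics/w36.png",im)
im=bot.capture("scene"); cv2.imwrite("pics/s36.png",cv2.resize(im[180:390,260:520],None,fx=3,fy=2.8))
```

```text
clock 31.22 tcp [0.5324 0.008  0.2738] yaw -104.7 open 0.0007 F [ 0.3 -0.4 -0.1] j [-0.03  0.32  2.12 -0.01  0.69 -2.91] tilt [ 0.0073 -0.0038 -1.    ]
to (np.float64(0.5334020776585113), np.float64(0.0014265258174549857), 0.258, 255): d=[ 6.  -2.5 15.9] rows>=0.4 turn(tool)=0.3
(np.float64(-87.65807325282043), np.float64(1.9003093470908605))
```

View pics/w36.png

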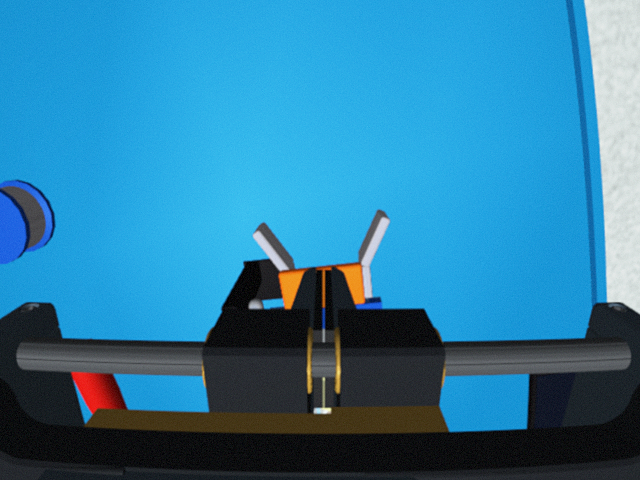

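View pics/s36.png

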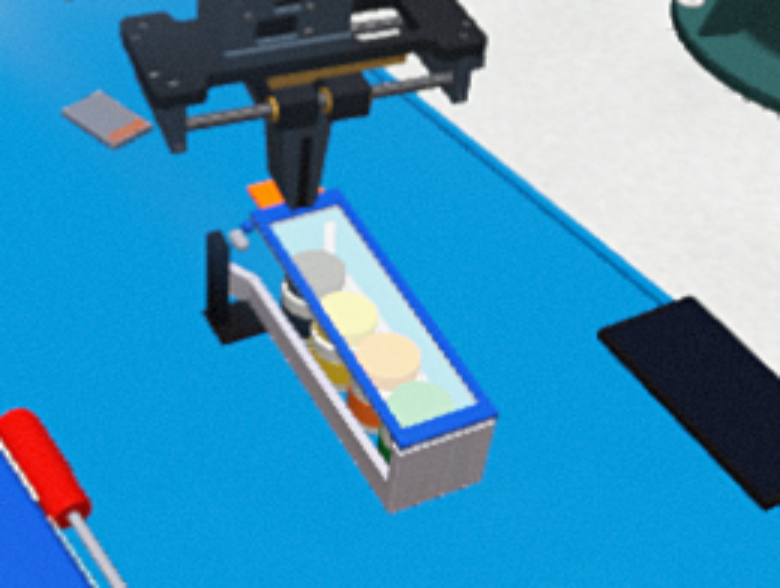

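{"api": "move_arm", "payload": {
  "motion": [
    [3, -1, 4, 0, 1],
    [6, -2, 8, 0, 1],
    [7, -2, 11, 0, 1],
    [7, -2, 14, 0, 1],
    [7, -2, 16, 0, 1]
  ]
}}

```text
clock: 31.73
tcp_pos: [0.5324, 0.0004, 0.2573]
tcp_rot: [0.001, -0.611, 0.791, -0.003]
contact_force: [0.4, -1.0, -0.0]
opening: 0.0005
```

Run:
```python
from h import *
plan(rkt(-94,0,.254,255,.191)); o,r=tool(); print(inrack(o['tcp_pos']+.191*r.apply([0,0,1])))
im=bot.capture("scene"); cv2.imwrite("pics/s37.png",cv2.resize(im[180:390,260:520],None,fx=3,fy=2.8))
```

```text
clock 31.73 tcp [5.324e-01 4.000e-04 2.573e-01] yaw -104.62 open 0.0005 F [ 0.4 -1.  -0. ] j [-0.04  0.35  2.12 -0.01  0.66 -2.92] tilt [ 0.0061 -0.0039 -1.    ]
to (np.float64(0.5336403388853488), np.float64(0.0014479745879394294), 0.254, 255): d=[-1.3 -0.9  3.3] rows>=0.1 turn(tool)=0.4
(np.float64(-95.20169453510188), np.float64(1.106018318519485))
```

View pics/s37.png

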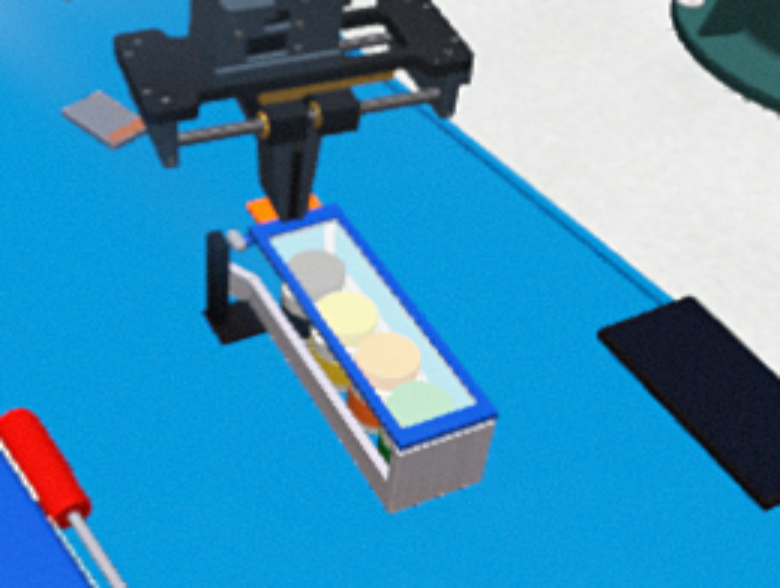

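{"api": "move_arm", "payload": {
  "motion": [
    [0, 0, 1, 0, 1],
    [0, 0, 2, 0, 1],
    [0, 0, 3, 0, 1]
  ]
}}

```text
clock: 32.03
tcp_pos: [0.5322, 0.0005, 0.2539]
tcp_rot: [0.001, -0.611, 0.791, -0.003]
contact_force: [-0.8, -0.3, 7.9]
opening: 0.0004
```

{"api": "move_arm", "payload": {
  "motion": [
    [0, 0, 1, 0, 1],
    [0, 0, 2, 0, 1]
  ]
}}

```text
clock: 32.2
tcp_pos: [0.5328, 0.0004, 0.2532]
tcp_rot: [0.001, -0.611, 0.791, -0.003]
contact_force: [-14.2, 1.0, 44.8]
opening: 0.0008
```

{"api": "move_arm", "payload": {
  "motion": [
    [0, 0, -10, 0, 1],
    [10, 0, -40, 0, 1],
    [40, 0, -70, 0, 1],
    [75, 0, -90, 0, 1],
    [110, 0, -110, 0, 1]
  ]
}}

```text
clock: 32.62
tcp_pos: [0.5066, -0.0943, 0.3647]
tcp_rot: [-0.006, -0.605, 0.796, -0.01]
contact_force: [0.3, -0.5, 0.3]
opening: 0.0004
```

Run:
```python
from h import *
plan()
im=bot.capture("scene"); cv2.imwrite("pics/s38.png",cv2.resize(im[180:390,260:520],None,fx=3,fy=2.8))
bot.capture("top"); cs={n:bot.calibration(n) for n in("scene","top")}
pp={n:bot.place_of("lid_tab",n)[:1] for n in cs}
for n in pp:
    for p in pp[n]: print(n,p, inrack(onz(cs[n],p['pixel'],.063)))
```

```text
clock 32.62 tcp [ 0.5066 -0.0943  0.3647] yaw -105.58 open 0.0004 F [ 0.3 -0.5  0.3] j [-0.23  0.14  2.13 -0.03  0.86 -3.08] tilt [ 0.0028 -0.0229 -0.9997]
scene {'pixel': [351.8, 253.0], 'conf': 0.61} (np.float64(-97.85335286301324), np.float64(-0.915288535185605))
```

View pics/s38.png

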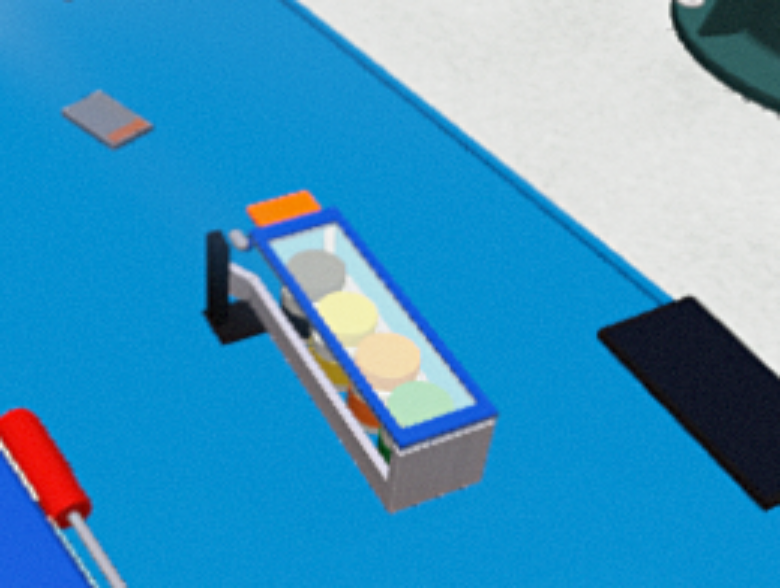

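{"api": "move_arm", "payload": {
  "motion": [
    [0, 0, 0, 5, 1],
    [0, 0, 0, 10, 1],
    [30, -20, -20, 16, 1],
    [60, -50, -30, 22, 1],
    [90, -80, -30, 28, 1]
  ]
}}

```text
clock: 33.23
tcp_pos: [0.5599, -0.1979, 0.3967]
tcp_rot: [-0.003, -0.394, 0.919, -0.011]
contact_force: [1.5, -0.2, 0.4]
opening: 0.0002
```

Run:
```python
from h import *
plan()
s=bot.capture("scene"); t=bot.capture("top")
cs={n:bot.calibration(n) for n in("scene","top")}
for n,im in(("scene",s),("top",t)):
    for a,c in((0.0,(0,255,0)),(0.07,(0,0,255))):
        for y in(-20,20):
            pts=[]
            for r in (177,199):
                # upper face of tab, 5 mm above underside line
                x=91-r*np.cos(a)-5*np.sin(a); z=58+r*np.sin(a)+5*np.cos(a)
                p=rk(x,y,z/1000); pts.append(proj(cs[n],p[:3]))
            print(n,a,y,np.round(pts,1).tolist())
    hsv=cv2.cvtColor(im,cv2.COLOR_BGR2HSV); m=cv2.inRange(hsv,np.array((5,150,80)),np.array((16,255,255)))
    k,l,st,ce=cv2.connectedComponentsWithStats(m)
    print([(st[i].tolist(),ce[i].round(1).tolist()) for i in range(1,k) if st[i,4]>60])
    for p in bot.place_of("lid_tab",n)[:1]: print(n,p,inrack(onz(cs[n],p['pixel'],.063)))
cv2.imwrite("pics/s39.png",cv2.resize(s[200:380,300:460],None,fx=4,fy=3.3,interpolation=cv2.INTER_CUBIC)); cv2.imwrite("pics/t39.png",t)
```

```text
clock 33.23 tcp [ 0.5599 -0.1979  0.3967] yaw -133.61 open 0.0002 F [ 1.5 -0.2  0.4] j [-0.38  0.22  1.96 -0.02  0.95 -2.74] tilt [ 0.0039 -0.0226 -0.9997]
scene 0.0 -20 [[344.9, 260.3], [339.5, 252.4]]
scene 0.0 20 [[365.5, 253.9], [359.8, 246.2]]
scene 0.07 -20 [[345.1, 255.1], [339.6, 246.6]]
scene 0.07 20 [[365.9, 248.7], [360.2, 240.4]]
[([0, 23, 73, 18, 238], [32.0, 31.2]), ([109, 155, 21, 43, 365], [119.1, 175.3]), ([343, 249, 23, 11, 154], [353.8, 254.0])]
scene {'pixel': [351.4, 255.0], 'conf': 0.77} (np.float64(-93.51196958154826), np.float64(-3.8281555530936884))
top 0.0 -20 [[270.0, 258.6], [282.6, 260.0]]
top 0.0 20 [[267.3, 281.8], [280.0, 283.1]]
top 0.07 -20 [[269.0, 258.2], [281.8, 259.5]]
top 0.07 20 [[266.3, 281.7], [279.1, 283.1]]
[([501, 67, 11, 12, 96], [506.5, 72.5])]
top {'pixel': [273.7, 272.1], 'conf': 0.88} (np.float64(-95.10371443226349), np.float64(2.3893554525308494))
```

View pics/s39.png

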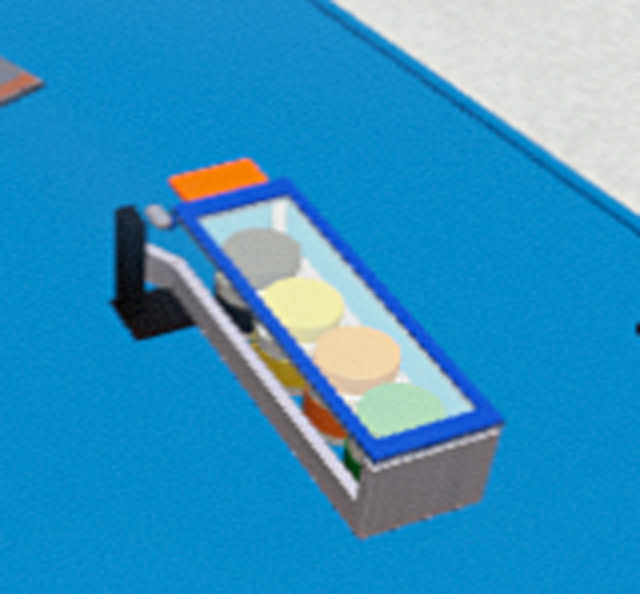

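View pics/t39.png

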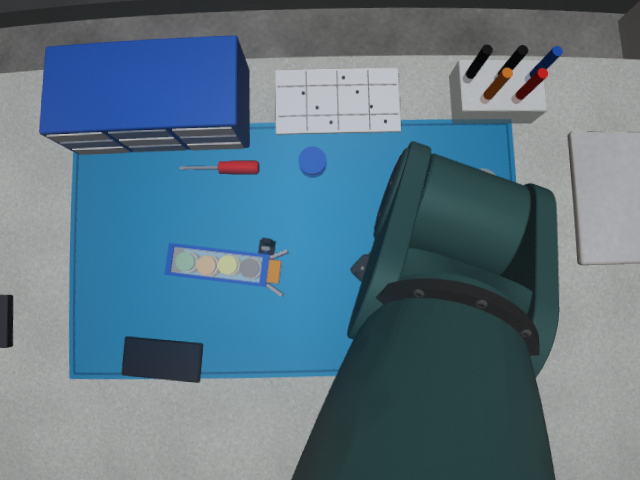

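Run:
```python
from h import *
c=bot.calibration("top")
t=cv2.imread("pics/t39.png"); cv2.imwrite("pics/t39z.png",cv2.resize(t[235:300,155:300],None,fx=5,fy=5,interpolation=cv2.INTER_CUBIC))
for n,p in dict(green=(185,261),orange=(206.5,265),yellow=(228,265.5),black=(250,267.5)).items(): print(n,np.round(inrack(onz(c,p,.052)),1))
```

```text
green [63.9 -0.2]
orange [25.   2.7]
yellow [-12.9  -0.6]
black [-51.7  -1.2]
```

View pics/t39z.png

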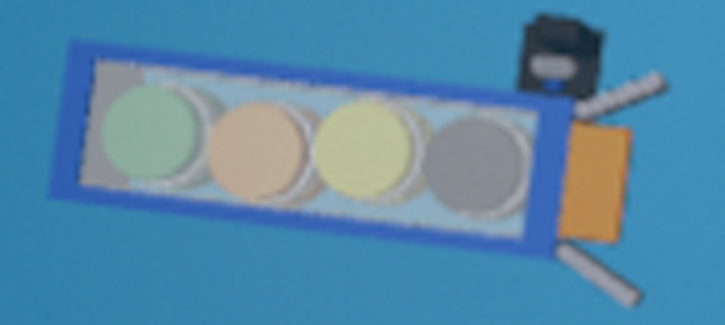

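```bash
python3 -c "
from rig import bot
print(bot.observe()['contact_force']); print(bot.hand_in())"
```

```text
[-1.23340483 -0.00324818 -0.68775884]
the job is handed in; nothing more can be done
None
```

The job is done and handed in at about 33 s of the 200 s allowed. There were four jars (green, orange, yellow and black). I pressed all four caps home, put the jars in the rack one behind another, and pushed the lid shut past its catch. Instead of sliding them in at the mouth, I lowered each jar into the lane from above. I then slid the last three (orange, yellow, black) forward along it.

Last checks:
- **Jars:** in the top view they sit at x = 64, 25, -13 and -52 mm in the rack, each within 3 mm of the centre line. All stand upright, and after each press the caps looked home.
- **Lid:** pressing the tab met a hard stop at about 62 mm (63 mm expected). After I let go, the tab in the scene view lay where a fully shut lid should be, about 6 pixels away from where a lid still on its catch would show.
- **Other things on the bench:** the solder, driver, phone and battery still looked in place. I didn't measure them again, and the arm hid the brush and tin from the top view at the end.
- **Arm:** it was clear of everything when I handed in.

Three things went less cleanly:
- **Joint at its limit:** while backing away from the lid, the last joint came right up to its range limit (-3.08 rad). I turned it back straight away, but I can't tell whether it passed the limit.
- **High press forces:** the fingertips pressed briefly with up to about 72 N on the caps and 47 N on the lid tab. The 40 N limit covers the arm and gripper body, which I don't believe touched anything.
- **Tool tilt:** the tool drifted up to 0.023 rad off vertical. I corrected the placing of the last two jars for this.

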